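# Lock mosaic tile sheets in the frame and roll their slats down

### The arm

A 7-joint arm with a two-finger parallel gripper is mounted at the origin on a cart in front of the work surface, level with it; the furniture and walls round the work are solid. World frame = base frame: x ahead of the robot, y to its left, z up, the work surface at z = 0. Lengths are in m, angles in rad, forces in N, time in s.
With the tool pointing down it reaches from about 0.425 to 0.925 m from the base axis. Payload 6.8 kg.
Tool frame: the origin (TCP) lies at the very end of the fingers, on their centre line; the grasp point (between the pads) lies 19 mm behind it; z points along the fingers, y is the line along which they close (so a half turn about z gives the same grasp; the last joint's range is limited). The gripper opens to 85 mm and grips with 20 to 120 N. Pads are 22 mm wide; open, the fingers measure 114 mm over their backs; the gripper's body (76 mm by 85 mm) begins 54 mm behind the grasp point. The pads swing forward as they close: fully open they stand 13 mm farther back than shut.
Start: joints at [1.028, 0.477, 0.022, 1.555, -0.011, 1.109, -0.083], TCP at [0.284, -0.612, 0.231] pointing down, gripper open.
Joint ranges: [-2.96, 2.96], [-0.34, 2.1], [-1.41, 1.46], [0.24, 2.44], [-1.37, 4.51], [0.17, 1.92], [-2.96, 2.96]. Speed limits (rad/s): [2.39, 2.39, 3.14, 3.14, 3.14, 3.14, 3.14].

### API

Orientations are given as a unit quaternion [w, x, y, z].
In Python, from station import bot gives the robot as it stands.
- The arm moves only by the shell command python3 nudge.py 'ROWS' [FORCE]. ROWS is a JSON list that holds a single list of rows (three levels of brackets), with 1 to 20 rows, each of 5 numbers: dx, dy, dz in m, then a turn about the tool's z in rad, then the opening from 0.0 (shut) to 1.0 (fully open); each row shifts and turns the commanded pose from where the row before left it, along the tool's axes as they then stand; what a row does not reach is not made up. A row lasts 1/10 s, in which the tool goes at most 0.05 m and 0.15 rad, less where a joint would pass 70% of its speed; a pose out of reach is approached as far as the arm can. The fingers move at their own pace and stop on an object; FORCE is the grip in N (left out, the last holds). Time passes only in rows, so rows that do not move let the fingers close. It prints the time, the measured TCP pose, the force, the opening and the grip force at its end. Input that does not fit is refused with a message, and nothing moves.
- bot.get_obs(): the state, without advancing time (a new reading comes with each control period).
- bot.read_camera(name): name is "side" or "top"; returns the picture (384x512x3 uint8, blue, green, red); there is no depth.
- bot.camera_info(name): a dict with "vertical_fov" (degrees; the focal length in pixels is half the picture's height over the tangent of half this angle, whatever the lens; pixels are square), "cx", "cy" (the principal point, pixels), "k1" (the pictures are not rectified: a ray, as slopes to the right and down, at radius r is drawn at 1 + k1 r^2 times it, then the intrinsics apply), "view" (4x4, takes a point from world to camera coordinates). Camera axes: x right, y up, looking along -z (the intrinsics and any distortion apply to the point x, -y, -z); pixel columns grow to the right and rows downward; lengths in m; the calibration is good to about 2 mm. A picture is of the moment at which its call begins. camera_info takes no time and is no camera call.
- bot.hand_in(): hands the job in; it is judged then, once.
The state is a dict: "t": time; "q": joint angles; "joint_vel": joint speeds; "joint_torque": joint torques, N m; "eef_pos": TCP position; "tool_rot": TCP orientation; "contact_force": force on the tool from outside, world axes, zero at the start; "torque": the same for the moment, N m; "gripper_width": opening from 0.0 (shut) to 1.0 (fully open); "grasp_force": force on a finger pad.
Only numpy, scipy, OpenCV 4.12 (cv2) and the standard library are available. Lean on these libraries where they do the work, as an engineer would, in place of code of your own. Each camera call takes 0.05 s, during which the arm holds its last target. There are 200 camera calls.

### The job

Pull the knob of the fitting frame's lock bar right out, lay every mosaic tile sheet flat in a bay of its own with the slats up, and push the knob fully home again so that the claws hold them. Lift the hand roller off its hook, roll it firmly across the locked sheets until every slat is pressed right down (use the roller, not the fingers), hang it back on its hook, and last pull the knob right out again so that the sheets are free. Leave the other things alone.

Things in the scene. Friction and masses are not known exactly. Their poses are not given: they have to be found in the camera images.
- frame: fixed wooden fitting frame on the worktop, 350 mm along its y, 78 along x, floor 6 mm thick, rims and cross-bars 12 mm high; three bays in a row along y, each 70 (x) by 90 (y) mm inside. The lock bar (10 mm high) runs along its near side, x = -49 to -41 mm. Origin: centre of the underside; x away from the robot, y to its left (yaw up to 0.15 either way)
- bay0 (a point): centre of the floor of bay 0 of the frame (y = -110 mm in the frame, 6 mm above the worktop)
- bay1 (a point): centre of the floor of bay 1 of the frame (y = 0 mm in the frame, 6 mm above the worktop)
- bay2 (a point): centre of the floor of bay 2 of the frame (y = 110 mm in the frame, 6 mm above the worktop)
- lock (a joint): slide of the frame's lock bar. 0 = home: three claws (14 mm wide, 23 to 28 mm above the worktop) reach 5 mm over the near edges of seated sheets. 0.024 (m) = fully out, toward the frame's -y: the claws stand over the cross-bars, clear of the bays. A sprung detent half way (about 5 N) snaps it to the nearer end
- lock_knob (a point): centre of the black pull knob on the right (-y) end of the lock bar, 24 mm along the frame's x, 30 mm along its y, 26 mm high, centre 19 mm above the worktop; 30 mm of thin rod lie between it and the frame's end when home
- tile_a: one of two or three alike mosaic tile sheets (None if absent), 0.3 kg: plywood backer 64 (x) by 84 (y) by 16 mm with three white slats on it (46 by 24.5 by 4 mm, 9 mm in from the backer's x edges), side by side along y; 24 mm thick in all with slats up, 20 with slats down. 3 mm to spare each side in a bay, its y along the frame's y, either way round. Origin: centre of the underside; z up
- tile_b: one of two or three alike mosaic tile sheets (None if absent), 0.3 kg: plywood backer 64 (x) by 84 (y) by 16 mm with three white slats on it (46 by 24.5 by 4 mm, 9 mm in from the backer's x edges), side by side along y; 24 mm thick in all with slats up, 20 with slats down. 3 mm to spare each side in a bay, its y along the frame's y, either way round. Origin: centre of the underside; z up
- tile_c: one of two or three alike mosaic tile sheets (None if absent), 0.3 kg: plywood backer 64 (x) by 84 (y) by 16 mm with three white slats on it (46 by 24.5 by 4 mm, 9 mm in from the backer's x edges), side by side along y; 24 mm thick in all with slats up, 20 with slats down. 3 mm to spare each side in a bay, its y along the frame's y, either way round. Origin: centre of the underside; z up
- tile_a_slat0: slat at y = -26.5 mm of tile_a; origin: centre of its underside, 20 mm above the backer's underside while it stands proud, 16 mm when pressed right down; its top is 4 mm higher. Needs about 6 N to press down and stays where it is left
- tile_a_slat1: slat at y = 0 mm of tile_a; origin: centre of its underside, 20 mm above the backer's underside while it stands proud, 16 mm when pressed right down; its top is 4 mm higher. Needs about 6 N to press down and stays where it is left
- tile_a_slat2: slat at y = 26.5 mm of tile_a; origin: centre of its underside, 20 mm above the backer's underside while it stands proud, 16 mm when pressed right down; its top is 4 mm higher. Needs about 6 N to press down and stays where it is left
- tile_b_slat0: slat at y = -26.5 mm of tile_b; origin: centre of its underside, 20 mm above the backer's underside while it stands proud, 16 mm when pressed right down; its top is 4 mm higher. Needs about 6 N to press down and stays where it is left
- tile_b_slat1: slat at y = 0 mm of tile_b; origin: centre of its underside, 20 mm above the backer's underside while it stands proud, 16 mm when pressed right down; its top is 4 mm higher. Needs about 6 N to press down and stays where it is left
- tile_b_slat2: slat at y = 26.5 mm of tile_b; origin: centre of its underside, 20 mm above the backer's underside while it stands proud, 16 mm when pressed right down; its top is 4 mm higher. Needs about 6 N to press down and stays where it is left
- tile_c_slat0: slat at y = -26.5 mm of tile_c; origin: centre of its underside, 20 mm above the backer's underside while it stands proud, 16 mm when pressed right down; its top is 4 mm higher. Needs about 6 N to press down and stays where it is left
- tile_c_slat1: slat at y = 0 mm of tile_c; origin: centre of its underside, 20 mm above the backer's underside while it stands proud, 16 mm when pressed right down; its top is 4 mm higher. Needs about 6 N to press down and stays where it is left
- tile_c_slat2: slat at y = 26.5 mm of tile_c; origin: centre of its underside, 20 mm above the backer's underside while it stands proud, 16 mm when pressed right down; its top is 4 mm higher. Needs about 6 N to press down and stays where it is left
- roller: hand roller, 174 mm tall, 0.35 kg: free wheel (radius 25, 44 wide, axle along y), steel yoke 60 mm wide with a flat cross-bar (14 mm in x) 98 to 106 mm above the origin, 48 mm open window between wheel and bar, wooden handle 26 mm square from 108 to 174 mm (grip at 150). Origin: lowest point of the wheel; z up the handle; alike either way round. Starts hung on the stand, 30 mm above its origin
- roller_wheel (a joint): angle (rad) of the roller's rubber wheel about its axle, 0 at the start, free to turn. While the roller hangs, the hook's prongs pass through its window under the cross-bar, and the axes of roller and stand agree
- stand: fixed stand (base 130 by 100 by 8 mm, post 144 mm high at x = +61) with a deep double hook toward its -x: two 8 mm prongs at y = +-11 mm, level seat x = -16 to +18 mm (top 128, underside 120 mm high), upturned tips at x = -26 mm, 150 mm high. To unhook lift 27 to 35 mm (no more: the wheel strikes the prongs), then withdraw 70 mm along -x. Origin: on the worktop below the seat
- tin_left: bystander: small food tin, 57 mm across, 72 mm high
- tape_roll: bystander: roll of tape lying flat, 98 mm across, 25 mm high
- garlic: bystander: garlic bulb, 50 mm. To its right stands a fixed tall crock of utensils (centre about x = 0.78, y = 0.21, some 200 mm across at the top, 350 mm high): keep arm and gripper clear of it between stand and frame

How it is judged:
By the outcome, as a careful person would: the job done as asked, in the order asked, and still so for the second after the job is handed in, with the robot touching nothing.
Of tile_a, tile_b, tile_c only 2 to 3 are there at a start; the rules pass over those that are not, and their reading is None.
At some moment in a run one of tile_a, tile_b, tile_c may be knocked a few centimetres aside while the robot is not near it.
It also fails if it takes over 192 s, if anything falls off the work surface, if the arm or the gripper's body presses on something with over 40 N, if the wrist force passes 120 N, or if a joint passes its speed limit or range.

## Working session

There is one attempt and no reset: what is moved stays moved. The work goes in short steps, Python scripts to look and compute and a shell command to move; the robot and the scene stay as the last step left them, time stands still between calls to the robot, and variables do not carry over. Pictures are saved under pics/ and viewed, at most 14 in all, crops included, and the job is handed in when it is done.

```bash
ls; mkdir -p pics
python3 - <<'E'
from station import bot
import cv2,json
o=bot.get_obs()
print({k:(o[k].round(3).tolist() if hasattr(o[k],'round') and hasattr(o[k],'tolist') else o[k]) for k in o})
for n in("side","top"):
    cv2.imwrite(f"pics/{n}0.png",bot.read_camera(n)); print(n,bot.camera_info(n))
E
```

```text
nudge.py
pics
station.py
{'t': 0.0, 'q': [1.028, 0.478, 0.022, 1.556, -0.011, 1.109, -0.083], 'joint_vel': [0.0, 0.0, -0.001, 0.001, -0.0, -0.001, -0.001], 'joint_torque': [-0.001, -59.646, 1.607, -28.119, 0.012, 0.009, 0.0], 'eef_pos': [0.284, -0.612, 0.23], 'tool_rot': [-0.001, 0.976, 0.216, -0.0], 'contact_force': [-0.26, -0.088, -0.081], 'torque': [-0.009, -0.019, -0.0], 'grasp_force': 0.0, 'gripper_width': 1.0002922802289578}
side {'vertical_fov': 45.465824704168725, 'cx': 261.60870929732755, 'cy': 197.5155400030912, 'k1': -0.09316266357905414, 'view': array([[ 0.96017257, -0.27873425,  0.01938721, -0.57364741],
       [ 0.20091258,  0.73698328,  0.6453602 , -0.16741174],
       [-0.19417204, -0.61576202,  0.76363234, -1.41442731],
       [ 0.        ,  0.        ,  0.        ,  1.        ]])}
top {'vertical_fov': 53.46952008103601, 'cx': 254.01522909075678, 'cy': 194.31541288131046, 'k1': -0.008148857157578668, 'view': array([[-0.07971686, -0.99681149, -0.00347551,  0.01604991],
       [ 0.97680379, -0.07881102,  0.19910597, -0.57245357],
       [-0.19874503,  0.01247721,  0.9799718 , -1.07601579],
       [ 0.        ,  0.        ,  0.        ,  1.        ]])}
```
View pics/top0.png

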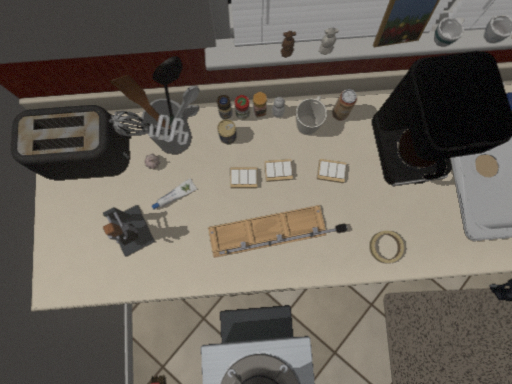

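View pics/side0.png

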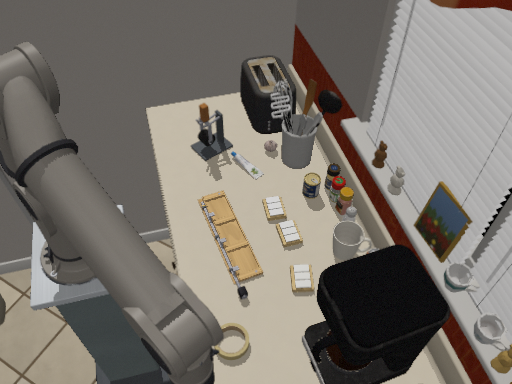

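Create h.py:
```python
import numpy as np, cv2
from station import bot
from scipy.spatial.transform import Rotation as R
def cam(n):
    c=bot.camera_info(n); f=192/np.tan(np.radians(c["vertical_fov"])/2)
    return c,f
def proj(n,P):
    c,f=cam(n); P=np.atleast_2d(P); V=np.array(c["view"]); p=P@V[:3,:3].T+V[:3,3]
    s=np.c_[p[:,0],-p[:,1]]/-p[:,2:3]; s=s*(1+c["k1"]*(s**2).sum(1,keepdims=True))
    return s*f+[c["cx"],c["cy"]]
def ray(n,uv):
    c,f=cam(n); K=np.array([[f,0,c["cx"]],[0,f,c["cy"]],[0,0,1]]); V=np.array(c["view"])
    s=cv2.undistortPoints(np.float64(uv).reshape(-1,1,2),K,np.array([c["k1"],0,0,0.]),).reshape(-1,2)
    # exact inverse refine
    d=(np.float64(uv).reshape(-1,2)-[c["cx"],c["cy"]])/f
    for _ in range(20): s=d/(1+c["k1"]*(s**2).sum(1,keepdims=True))
    D=np.c_[s[:,0],-s[:,1],-np.ones(len(s))]@V[:3,:3]
    return -V[:3,:3].T@V[:3,3],D
def plane(n,uv,z):
    o,D=ray(n,uv); return o+D*((z-o[2])/D[:,2])[:,None]
def tri(uvs,uvt):
    A=np.zeros((3,3));b=np.zeros(3)
    for n,u in(("side",uvs),("top",uvt)):
        o,D=ray(n,u);d=D[0]/np.linalg.norm(D[0]);M=np.eye(3)-np.outer(d,d);A+=M;b+=M@o
    return np.linalg.solve(A,b)
def rect(pts):
    "min-area rect of world xy points (m): centre, (long,short), yaw of the long side from +y"
    (c,wh,a)=cv2.minAreaRect(np.float32(pts[:,:2]*1000))
    b=cv2.boxPoints((c,wh,a)); e=[b[1]-b[0],b[2]-b[1]]; L=max(e,key=np.linalg.norm)
    if L[1]<0: L=-L
    return np.array(c)/1000,sorted(wh)[::-1],np.arctan2(-L[0],L[1])
def masks(im):
    hsv=cv2.cvtColor(im,cv2.COLOR_BGR2HSV)
    wood=cv2.inRange(hsv,(8,90,90),(25,255,255)); white=cv2.inRange(hsv,(0,0,215),(180,40,255))
    return wood,white
def up(im,x0,y0,x1,y1,s): return cv2.resize(im[y0:y1,x0:x1],None,fx=s,fy=s,interpolation=cv2.INTER_CUBIC)
```

Run:
```python
from h import *
for n in("top","side"):
    im=cv2.imread(f"pics/{n}0.png")
    hsv=cv2.cvtColor(im,cv2.COLOR_BGR2HSV)
    for p in([(243,178),(243,170),(230,235),(268,230),(300,178),(342,229),(128,240)] if n=="top" else [(275,208),(230,232),(260,270)]): print(n,p,hsv[p[1],p[0]])
    wood,white=masks(im)
    for nm,m,zz in(("wood",wood,.012),("white",white,.024)):
        m=cv2.morphologyEx(m,cv2.MORPH_CLOSE,np.ones((3,3)))
        for c in cv2.findContours(m,cv2.RETR_EXTERNAL,cv2.CHAIN_APPROX_NONE)[0]:
            if cv2.contourArea(c)<60: continue
            P=plane(n,c.reshape(-1,2),zz)
            if not(.3<P[:,0].mean()<1.0 and abs(P[:,1].mean())<.6): continue
            r=rect(P); print(n,nm,c.reshape(-1,2).mean(0).round(),r[0].round(4),np.round(r[1],1),round(float(r[2]),3))
a=up(cv2.imread("pics/top0.png"),195,150,365,270,4.7)
b=up(cv2.imread("pics/top0.png"),90,190,170,265,7)
cv2.imwrite("pics/c1.png",a[:600,:800]); cv2.imwrite("pics/c2.png",b)
```

```text
top (243, 178) [ 23  11 184]
top (243, 170) [ 21  14 184]
top (230, 235) [ 16 103 161]
top (268, 230) [ 16 104 157]
top (300, 178) [ 18  40 164]
top (342, 229) [ 8 29 35]
top (128, 240) [23 28 37]
top wood [108. 228.] [0.5107 0.4206] [26.8 26.5] -1.171
top wood [262. 231.] [ 0.4664 -0.0608] [346.4  90.1] 0.119
top wood [259.  98.] [ 0.8997 -0.0739] [42.5 42.2] -0.081
side (275, 208) [ 23   6 167]
side (230, 232) [ 18 112 185]
side (260, 270) [ 20 103 203]
side wood [302. 280.] [ 0.6382 -0.2811] [87.5 62.6] -0.241
side wood [287. 238.] [ 0.6539 -0.1158] [89.4 63.8] 0.001
side wood [272. 212.] [ 0.6385 -0.0053] [91.8 62. ] -0.067
side wood [230. 235.] [ 0.4666 -0.0643] [353.4  92.9] 0.119
side wood [346. 196.] [ 0.893  -0.0193] [86.7 46.3] -0.485
side wood [312. 179.] [0.8077 0.0862] [58.8 55. ] -0.698
```

View pics/c1.png

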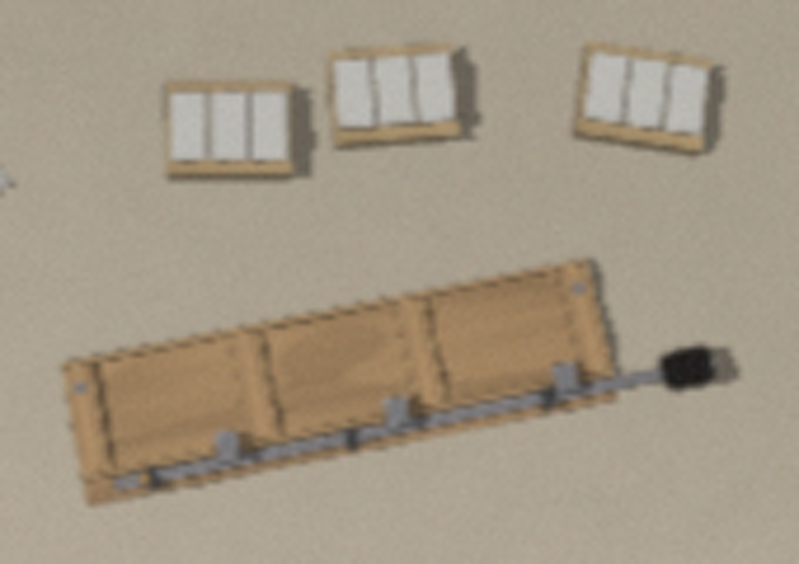

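View pics/c2.png

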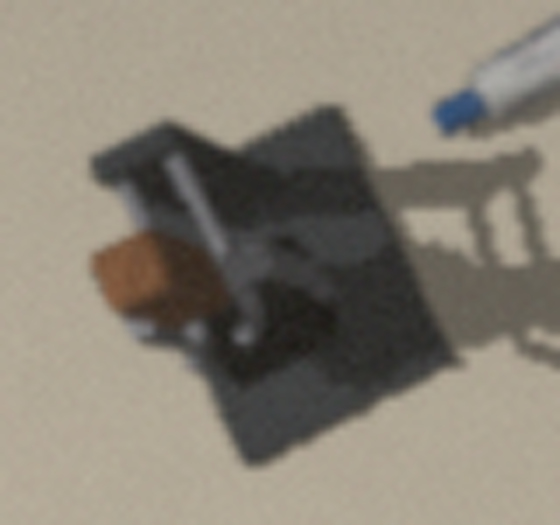

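```bash
cat >> h.py <<'E'
def frame_pose():
    return np.array([.4738,-.0599]),.119
def F(p,c=None,yaw=None):
    c0,y0=frame_pose(); c=c0 if c is None else c; yaw=y0 if yaw is None else yaw
    p=np.atleast_2d(np.float64(p)); C,S=np.cos(yaw),np.sin(yaw)
    return np.c_[c[0]+C*p[:,0]-S*p[:,1],c[1]+S*p[:,0]+C*p[:,1],p[:,2]]
def tiles(im,n="top",z=.024,zw=.016):
    hsv=cv2.cvtColor(im,cv2.COLOR_BGR2HSV); out=[]
    m=cv2.inRange(hsv,(0,0,150),(180,24,255))
    m=cv2.morphologyEx(m,cv2.MORPH_CLOSE,np.ones((3,3)))
    for c in cv2.findContours(m,cv2.RETR_EXTERNAL,cv2.CHAIN_APPROX_NONE)[0]:
        if cv2.contourArea(c)<80: continue
        P=plane(n,c.reshape(-1,2),z); r=rect(P)
        if 60<r[1][0]<90 and 30<r[1][1]<55 and abs(r[0][1])<.5 and r[0][0]<.9:
            M=cv2.moments(c); ctr=plane(n,[M["m10"]/M["m00"],M["m01"]/M["m00"]],z)[0]
            out.append((ctr[:2],r))
    return out
E
python3 - <<'E'
from h import *
T=cv2.imread("pics/top0.png");S=cv2.imread("pics/side0.png")
for n,im in(("top",T),("side",S)):
    for c,r in tiles(im,n): print(n,c.round(4),r[0].round(4),np.round(r[1],1),round(float(r[2]),3))
# knob blobs (dark) near frame end
for n,im,b in(("top",T,(325,215,360,245)),("side",S,(230,280,256,302))):
    x0,y0,x1,y1=b; m=cv2.inRange(im[y0:y1,x0:x1],(0,0,0),(70,70,70)); c=max(cv2.findContours(m,0,1)[0],key=cv2.contourArea)
    r=cv2.minAreaRect(c); uv=np.array(r[0])+[x0,y0]; print(n,"knob",uv.round(1),r[1],plane(n,uv,.025).round(4))
    if n=="top": ut=uv
    else: print("tri",tri(uv,ut).round(4))
print("pred knob",F([-.045,-.220,.019]).round(4))
# far rim edge & end edges by wood contour at z=.012 -> frame coords
for n,im in(("top",T),("side",S)):
    m=cv2.morphologyEx(masks(im)[0],cv2.MORPH_CLOSE,np.ones((3,3)))
    c=max(cv2.findContours(m,0,1)[0],key=lambda c:cv2.contourArea(c) if 150<c[:,0,0].mean()<320 and c[:,0,1].mean()>205 else 0)
    P=plane(n,c.reshape(-1,2),.012); c0,y0=frame_pose(); d=P[:,:2]-c0; C,Sn=np.cos(y0),np.sin(y0)
    X=C*d[:,0]+Sn*d[:,1];Y=-Sn*d[:,0]+C*d[:,1]
    far=(X>30)&(abs(Y)<150); print(n,"far line",np.polyfit(Y[far],X[far],1).round(4),"ends",[round(float(v),4) for v in (np.median(Y[(Y<-165)&(abs(X)<25)]),np.median(Y[(Y>165)&(abs(X)<25)]))] if ((Y>165)&(abs(X)<25)).any() else "", round(Y.min(),4),round(Y.max(),4),X.min().round(4),X.max().round(4))
# overlay
def ov(n,im,b,s):
    a=up(im,*b,s)
    def dot(P,col):
        for u in proj(n,P): cv2.circle(a,tuple(int(v) for v in ((u-[b[0],b[1]]+.5)*s)),2,col,-1)
    dot(F([[x,y,.012] for x in(-.035,.035) for y in(-.155,-.065,-.045,.045,.065,.155)]),(0,0,255))
    dot(F([[x,y,.012] for x in(.039,) for y in(-.175,.175)]),(255,0,0)); dot(F([-.045,-.220,.032]),(0,255,0))
    return a
a=ov("top",T,(195,200,365,265),4.7);b=ov("side",S,(190,185,290,305),2.5)
k=np.zeros((600,800,3),np.uint8); k[:a.shape[0],:a.shape[1]]=a[:,:800]; k[a.shape[0]:a.shape[0]+294,:b.shape[1]]=b[:294]
cv2.imwrite("pics/c3.png",k)
E
```

```text
top [ 0.6374 -0.0023] [ 0.6375 -0.0022] [71.4 41.4] -0.081
top [ 0.6375 -0.2786] [ 0.6377 -0.2788] [75.3 43.8] -0.228
top [ 0.6531 -0.113 ] [ 0.6533 -0.1131] [76.1 43.7] -0.007
side [ 0.639 -0.28 ] [ 0.6389 -0.2796] [79.4 45.1] -0.238
side [ 0.6539 -0.1141] [ 0.6542 -0.1132] [78.4 44.6] -0.012
side [ 0.6386 -0.0029] [ 0.6389 -0.0022] [78.8 44.4] -0.081
top knob [340.8 227.8] (7.452413558959961, 10.198039054870605) [[ 0.455 -0.282  0.025]]
side knob [242. 292.] (9.838699340820312, 8.049844741821289) [[ 0.4553 -0.2862  0.025 ]]
tri [ 0.4558 -0.2833  0.0196]
pred knob [[ 0.4552 -0.2837  0.019 ]]Traceback (most recent call last):
  File "<stdin>", line 18, in <module>
    raise TypeError("expected non-empty vector for x")
TypeError: expected non-empty vector for x
```

Run:
```python
from h import *
T=cv2.imread("pics/top0.png");S=cv2.imread("pics/side0.png")
for n,im in(("top",T),("side",S)):
    m=cv2.morphologyEx(masks(im)[0],cv2.MORPH_CLOSE,np.ones((3,3)))
    c=max(cv2.findContours(m,0,1)[0],key=lambda c:cv2.contourArea(c) if 150<c[:,0,0].mean()<320 and c[:,0,1].mean()>205 else 0)
    P=plane(n,c.reshape(-1,2),.012); c0,y0=frame_pose(); d=P[:,:2]-c0; C,Sn=np.cos(y0),np.sin(y0)
    X=C*d[:,0]+Sn*d[:,1];Y=-Sn*d[:,0]+C*d[:,1]
    far=(X>.03)&(abs(Y)<.15); print(n,"far line",np.polyfit(Y[far],X[far],1).round(4),Y.min().round(4),Y.max().round(4),X.min().round(4),X.max().round(4))
# stand base: dark mask
hsv=cv2.cvtColor(T,cv2.COLOR_BGR2HSV); b=(95,190,170,265)
m=cv2.inRange(hsv[b[1]:b[3],b[0]:b[2]],(0,0,0),(180,255,80)); c=max(cv2.findContours(m,0,1)[0],key=cv2.contourArea).reshape(-1,2)+[b[0],b[1]]
P=plane("top",c,.008)
# lines: right long edge, bottom short edge between visible corners
def seg(a,bb):
    a=np.array(a);bb=np.array(bb);d=(bb-a)/np.linalg.norm(bb-a);t=(c-a)@d;e=abs((c-a)@[-d[1],d[0]])
    q=P[(t>5)&(t<np.linalg.norm(bb-a)-5)&(e<2)]; v=cv2.fitLine(np.float32(q[:,:2]*1000),cv2.DIST_HUBER,0,.1,.01).ravel()
    return v,len(q)
A,B,Cc=(138,205),(155,241.4),(125.7,256.4)
l1,n1=seg(A,B); l2,n2=seg(B,Cc); print(l1,n1,l2,n2)
print(plane("top",[A,B,Cc],.008).round(4))
# roller handle top (brown)
for n,im,bb in(("top",T,(95,215,130,250)),("side",S,(190,95,220,130))):
    h=cv2.cvtColor(im,cv2.COLOR_BGR2HSV)[bb[1]:bb[3],bb[0]:bb[2]]; mm=cv2.inRange(h,(4,100,60),(20,255,255)); q=np.argwhere(mm)[:,::-1]+[bb[0],bb[1]]
    print(n,len(q),q.min(0),q.max(0),q.mean(0))
def ov(n,im,b,s):
    a=up(im,*b,s)
    def dot(P,col):
        for u in proj(n,P): cv2.circle(a,tuple(int(v) for v in ((u-[b[0],b[1]]+.5)*s)),2,col,-1)
    dot(F([[x,y,.012] for x in(-.035,.035) for y in(-.155,-.065,-.045,.045,.065,.155)]),(0,0,255))
    dot(F([[x,y,.012] for x in(.039,) for y in(-.175,.175)]),(255,0,0)); dot(F([-.045,-.220,.032]),(0,255,0))
    return a
a=ov("top",T,(195,200,365,265),4.7);b=ov("side",S,(190,185,290,305),2.5); d=up(S,175,95,245,165,4.2)
k=np.zeros((600,800,3),np.uint8); k[:a.shape[0],:a.shape[1]]=a[:,:800]; k[a.shape[0]:a.shape[0]+294,:b.shape[1]]=b[:294]; k[306:600,300:594]=d[:294,:294]
cv2.imwrite("pics/c3.png",k)
```

```text
top far line [0.0032 0.0361] -0.1733 0.1732 -0.0524 0.0377
side far line [-0.0008  0.0373] -0.1802 0.1732 -0.0541 0.0388
[9.1853094e-01 3.9534914e-01 5.1484576e+02 3.0587115e+02] 27 [ 4.0506285e-01 -9.1428882e-01  4.4380957e+02  3.2967017e+02] 21
[[0.5772 0.3301 0.008 ]
 [0.4608 0.2807 0.008 ]
 [0.4227 0.3703 0.008 ]]
top 112 [104 223] [121 235] [110.375      229.08928571]
side 137 [200 103] [208 121] [203.8540146  112.25547445]
```

View pics/c3.png

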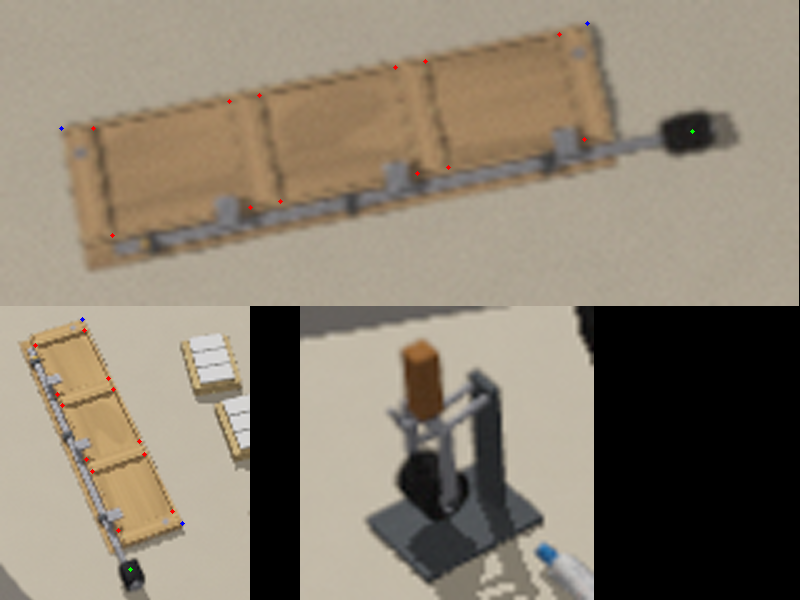

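Run:
```python
from h import *
T=cv2.imread("pics/top0.png")
px=np.array([(597,28),(66,128),(90,269),(617,163)])/4.7-.5+[195,200]
print(px); P=plane("top",px,.012); print(P.round(4)); print([round(float(np.linalg.norm(P[i]-P[i-1])),4) for i in range(4)])
print(proj("top",P)-px)
for i,j in((0,1),(3,2),(3,0),(2,1)): d=P[j]-P[i]; print(np.arctan2(d[1],d[0])%1.5708)
m=masks(T)[0]; cs=[c for c in cv2.findContours(m,0,1)[0] if cv2.contourArea(c)>1000 and 180<c[:,0,0].mean()<330 and c[:,0,1].mean()>200]
for c in cs: print(cv2.contourArea(c), cv2.approxPolyDP(c,3,True).reshape(-1,2).tolist())
```

```text
[[321.5212766  205.45744681]
 [208.54255319 226.73404255]
 [213.64893617 256.73404255]
 [325.77659574 234.18085106]]
[[ 0.5296 -0.2346  0.012 ]
 [ 0.4919  0.1156  0.012 ]
 [ 0.4005  0.1054  0.012 ]
 [ 0.4408 -0.2374  0.012 ]]
[0.0889, 0.3523, 0.0919, 0.3452]
[[0.00000000e+00 2.84217094e-14]
 [0.00000000e+00 0.00000000e+00]
 [0.00000000e+00 0.00000000e+00]
 [0.00000000e+00 0.00000000e+00]]
0.10723810021706148
0.11685312159131911
0.030704218833289533
0.11112576795374403
2590.5 [[319, 207], [209, 227], [214, 231], [210, 234], [214, 256], [221, 249], [239, 246], [241, 240], [250, 244], [275, 239], [276, 233], [285, 237], [309, 232], [315, 225], [324, 229]]
```

```bash
cat > prof.py <<'E'
from h import *
from scipy.ndimage import map_coordinates
def edge(n,im,p0,p1,N=80):
    "half-level crossing of saturation from inside p0 to outside p1 (frame coords), as metres from p0"
    s=cv2.cvtColor(im,cv2.COLOR_BGR2HSV)[:,:,1].astype(float); t=np.linspace(0,1,N)[:,None]
    W=F(np.array(p0)+(np.array(p1)-np.array(p0))*t); u=proj(n,W); v=map_coordinates(s,[u[:,1],u[:,0]],order=1)
    h=(np.median(v[:15])+np.median(v[-15:]))/2; i=np.argmax(v<h); L=np.linalg.norm(np.array(p1)-p0); return i/(N-1)*L
if __name__=="__main__":
  for n in("top","side"):
    im=cv2.imread(f"pics/{n}0.png")
    for sg in(1,-1): print(n,"end",sg,[round(.155+edge(n,im,[x,sg*.155,.012],[x,sg*.2,.012]),4) for x in(-.025,-.01,0,.01,.025)])
    print(n,"far",[round(.0+edge(n,im,[.0,y,.012],[.07,y,.012]),4) for y in(-.14,-.11,-.08,-.03,0,.03,.08,.11,.14)])
E
python3 prof.py
```

```text
top end 1 [np.float64(0.1749), np.float64(0.1755), np.float64(0.1755), np.float64(0.1755), np.float64(0.1755)]
top end -1 [np.float64(0.1749), np.float64(0.1755), np.float64(0.1749), np.float64(0.1749), np.float64(0.1749)]
top far [np.float64(0.039), np.float64(0.039), np.float64(0.039), np.float64(0.039), np.float64(0.039), np.float64(0.0399), np.float64(0.0399), np.float64(0.0399), np.float64(0.0399)]
side end 1 [np.float64(0.1749), np.float64(0.1744), np.float64(0.1744), np.float64(0.1744), np.float64(0.1635)]
side end -1 [np.float64(0.1812), np.float64(0.1812), np.float64(0.1812), np.float64(0.1818), np.float64(0.1624)]
side far [np.float64(0.0408), np.float64(0.0399), np.float64(0.0408), np.float64(0.0408), np.float64(0.0408), np.float64(0.0399), np.float64(0.0399), np.float64(0.0399), np.float64(0.0381)]
```

Run:
```python
from h import *
for n in("top","side"): print(n,proj(n,[[.5028,.3537,z] for z in(.138,.171,.204)]).round(1).tolist())
T=cv2.imread("pics/top0.png");S=cv2.imread("pics/side0.png")
for n,im,bb in(("top",T,(95,215,130,250)),("side",S,(190,95,220,130))):
    h=cv2.cvtColor(im,cv2.COLOR_BGR2HSV)[bb[1]:bb[3],bb[0]:bb[2]]; mm=cv2.inRange(h,(4,100,40),(20,255,255)); v=h[:,:,2]
    print(n,bb); print("\n".join(" ".join(f"{int(v[i,j]):3d}" if mm[i,j] else "  ." for j in range(v.shape[1])) for i in range(4,v.shape[0]-4)))
```

```text
top [[115.5, 224.3], [111.0, 222.8], [106.2, 221.2]]
side [[209.1, 117.9], [208.5, 110.6], [207.9, 103.1]]
top (95, 215, 130, 250)
  .   .   .   .   .   .   .   .   .   .   .   .   .   .   .   .   .   .   .   .   .   .   .   .   .   .   .   .   .   .   .   .   .   .   .
  .   .   .   .   .   .   .   .   .   .   .   .   .   .   .   .   .   .   .   .   .   .   .   .   .   .   .   .   .   .   .   .   .   .   .
  .   .   .   .   .   .   .   .   .   .   .   .   .   .   .   .   .   .   .   .   .   .   .   .   .   .   .   .   .   .   .   .   .   .   .
  .   .   .   .   .   .   .   .   .   .   .   .   .   .   .   .   .   .   .   .   .   .   .   .   .   .   .   .   .   .   .   .   .   .   .
  .   .   .   .   .   .   .   .   .   .   .   .   .   .   .   .  82   .   .   .   .   .   .   .   .   .   .   .   .   .   .   .   .   .   .
  .   .   .   .   .   .   .   .   .   .   .   .   . 120 115 107  95  74   .   .   .   .   .   .   .   .   .   .   .   .   .   .   .   .   .
  .   .   .   .   .   .   .   .   .   .   . 125 124 123 113 113 104  84  68   .   .   .   .   .   .   .   .   .   .   .   .   .  
[... 5375 characters left out ...]
   .   .   .   .   .   .   .  80  82  79  81  79  77   .   .   .   .   .   .   .   .   .   .   .   .
  .   .   .   .   .   .   .   .   .   .   .   .   .  81  78  71  66   .   .   .   .   .   .   .   .   .   .   .   .   .
  .   .   .   .   .   .   .   .   .   .   .   .   .   .   .   .   .   .   .   .   .   .   .   .   .   .   .   .   .   .
  .   .   .   .   .   .   .   .   .   .   .   .   .   .   .   .   .   .   .   .   .   .   .   .   .   .   .   .   .   .
  .   .   .   .   .   .   .   .   .   .   .   .   .   .   .   .   .   .   .   .   .   .   .   .   .   .   .   .   .   .
  .   .   .   .   .   .   .   .   .   .   .   .   .   .   .   .   .   .   .   .   .   .   .   .   .   .   .   .   .   .
```

Run:
```python
from h import *
p=tri((203.7,105.8),(108.5,228.2)); print(p, plane("top",(108.5,228.2),.204),plane("side",(203.7,105.8),.204))
ex=np.array([np.cos(.411),np.sin(.411)]);ey=np.array([-ex[1],ex[0]])
d=p[:2]-[.5028,.3537]; print(d@ex,d@ey)
```

```text
[0.48602363 0.34994636 0.19846744] [[0.48432444 0.34785261 0.204     ]] [[0.48595746 0.34310361 0.204     ]]
-0.016878936673512018 0.0032615579973692002
```

```bash
cat >> h.py <<'E'
def d(x,y,z,yaw=None):
    "print turn first, then tool-axis shift (after turn) to TCP (x,y,z) with tool y at world angle yaw (mod pi)"
    o=bot.get_obs(); A=R.from_quat(np.r_[o["tool_rot"][1:],o["tool_rot"][0]]); M=A.as_matrix()
    cur=np.arctan2(M[1,1],M[0,1]); t=0
    if yaw is not None: t=-((yaw-cur+np.pi/2)%np.pi-np.pi/2)
    M2=M@R.from_rotvec([0,0,t]).as_matrix(); v=M2.T@(np.array([x,y,z])-o["eef_pos"])
    print("turn",round(float(t),3),"shift",v.round(4).tolist(),"| tcp",np.round(o["eef_pos"],4).tolist(),"tooly",round(float(cur),3),"tilt",round(float(np.hypot(M[0,2],M[1,2])),4),"F",np.round(o["contact_force"],1).tolist(),"w",round(o["gripper_width"],3),"g",round(float(o["grasp_force"]),1),"q7",round(float(o["q"][6]),2),"t",round(o["t"],1))
E
python3 nudge.py '[[[0,0,0,-0.14,1],[0,0,0,-0.14,1],[0,0,0,-0.14,1],[0,0,0,-0.14,1],[0,0,0,-0.14,1],[0,0,0,-0.14,1],[0,0,0,-0.14,1],[0,0,0,-0.14,1],[0,0,0,-0.14,1],[0,0,0,0,0.7]]]' 60
python3 -c "
from h import *
d(.4555,-.2835,.10,.119)"
```

```text
t: 1.1
eef_pos: [0.284, -0.612, 0.2307]
tool_rot: [-0.0, 0.662, 0.75, 0.0]
contact_force: [-0.4, 0.1, -0.2]
gripper_width: 0.861
grasp_force: 0.0
turn 0.006 shift [0.3057, 0.2093, 0.131] | tcp [0.284, -0.612, 0.2307] tooly 0.125 tilt 0.0011 F [-0.4, 0.1, -0.2] w 0.861 g 0.0 q7 1.07 t 1.1
```

```bash
python3 nudge.py '[[[0.0306,0.0209,0.013,0,0.7],[0.0306,0.0209,0.013,0,0.7],[0.0306,0.0209,0.013,0,0.7],[0.0306,0.0209,0.013,0,0.7],[0.0306,0.0209,0.013,0,0.7],[0.0306,0.0209,0.013,0,0.7],[0.0306,0.0209,0.013,0,0.7],[0.0306,0.0209,0.013,0,0.7],[0.0306,0.0209,0.013,0,0.7],[0.0306,0.0209,0.013,0,0.7],[0,0,0,0,0.7],[0,0,0,0,0.7]]]' >/dev/null
python3 -c "
from h import *
d(.4555,-.2835,.006,.119)"
```

```text
turn 0.004 shift [-0.0019, 0.0013, 0.095] | tcp [0.4541, -0.2818, 0.101] tooly 0.123 tilt 0.0009 F [-0.5, 0.0, -0.5] w 0.702 g 0.0 q7 0.37 t 2.3
```

```bash
python3 nudge.py '[[[-0.002,0.0013,0.02,0,0.7],[0,0,0.03,0,0.7],[0,0,0.03,0,0.7],[0,0,0.015,0,0.7],[0,0,0,0,0.7],[0,0,0,0,0],[0,0,0,0,0],[0,0,0,0,0],[0,0,0,0,0],[0,0,0,0,0],[0,0,0,0,0]]]' 60
python3 -c "
from h import *
d(*(F([-.045,-.244,.006])[0]),.119)"
```

```text
t: 3.4
eef_pos: [0.4568, -0.2853, 0.0078]
tool_rot: [0.002, 0.662, 0.749, 0.0]
contact_force: [0.2, -0.7, 7.5]
gripper_width: 0.263
grasp_force: 61.3
turn 0.004 shift [-0.0222, -0.0014, 0.0019] | tcp [0.4568, -0.2853, 0.0078] tooly 0.123 tilt 0.0032 F [0.2, -0.7, 7.5] w 0.263 g 61.3 q7 0.31 t 3.4
```

```bash
python3 nudge.py '[[[-0.006,0,-0.001,0,0],[-0.006,0,0,0,0],[-0.006,0,0,0,0],[-0.006,0,0,0,0],[-0.002,0,0,0,0],[0,0,0,0,0],[0,0,0,0,0],[0,0,0,0,0]]]'
python3 -c "
from h import *
d(*(F([-.045,-.244,.006])[0]),.119)"
```

```text
t: 4.2
eef_pos: [0.4596, -0.3091, 0.0079]
tool_rot: [0.0, 0.662, 0.75, 0.001]
contact_force: [1.4, 5.9, 4.4]
gripper_width: 0.267
grasp_force: 61.0
turn 0.006 shift [0.0018, -0.0014, 0.0019] | tcp [0.4596, -0.3091, 0.0079] tooly 0.125 tilt 0.0017 F [1.4, 5.9, 4.4] w 0.267 g 61.0 q7 0.35 t 4.2
```

```bash
python3 nudge.py '[[[0,0,0,0,0.6],[0,0,0,0,0.6],[0,0,0,0,0.6],[0,0,0,0,0.6],[0,0,-0.02,0,0.6],[0,0,-0.03,0.12,1],[0,0,-0.03,0.12,1],[0,0,-0.02,0.12,1],[0,0,0,0,1],[0,0,0,0,1]]]' >/dev/null
python3 - <<'E'
from h import *
T=bot.read_camera("top");S=bot.read_camera("side")
cv2.imwrite("pics/top1.png",T)
for n,im in(("top",T),("side",S)):
    for c,r in tiles(im,n): print(n,c.round(4),r[0].round(4),np.round(r[1],1),round(float(r[2]),3))
d(.6385,-.279,.06,-.233)
E
```

```text
top [ 0.6374 -0.0023] [ 0.6375 -0.0022] [71.4 41.4] -0.081
top [ 0.6375 -0.279 ] [ 0.6378 -0.2789] [76.1 43.7] -0.239
top [ 0.6532 -0.1131] [ 0.6534 -0.1131] [76.1 43.9] -0.007
side [ 0.639  -0.2799] [ 0.6389 -0.2796] [79.3 45.5] -0.245
side [ 0.6539 -0.114 ] [ 0.6542 -0.1131] [78.6 44.6] -0.012
side [ 0.6386 -0.0029] [ 0.6389 -0.0022] [78.8 44.4] -0.081
turn -0.001 shift [0.0719, 0.1688, 0.0458] | tcp [0.4577, -0.31, 0.1061] tooly -0.234 tilt 0.0022 F [-0.2, 0.9, -1.0] w 1.001 g 0.0 q7 0.11 t 5.3
```

```bash
python3 nudge.py '[[[0.012,0.028,0.0076,0,1],[0.012,0.028,0.0076,0,1],[0.012,0.028,0.0076,0,1],[0.012,0.028,0.0076,0,1],[0.012,0.028,0.0076,0,1],[0.012,0.028,0.0076,0,1],[0,0,0,0,0.9],[0,0,0,0,0.9]]]' >/dev/null
python3 -c "
from h import *
d(.6385,-.279,.004,-.237)"
```

```text
turn 0.003 shift [-0.0001, 0.0008, 0.0556] | tcp [0.638, -0.2788, 0.0596] tooly -0.234 tilt 0.0033 F [-0.6, -0.8, -0.3] w 0.895 g 0.0 q7 -0.05 t 6.1
```

```bash
python3 nudge.py '[[[0,0.0008,0.02,0,0.85],[0,0,0.02,0,0.85],[0,0,0.0156,0,0.85],[0,0,0,0,0.85],[0,0,0,0,0.85]]]' >/dev/null
for i in 1 2; do python3 nudge.py '[[[0,0,0.002,0,0.85],[0,0,0,0,0.85]]]' | grep -E 'eef|contact'; done
```

```text
eef_pos: [0.6401, -0.2801, 0.005]
contact_force: [0.3, 0.7, 0.6]
eef_pos: [0.6396, -0.2798, 0.0023]
contact_force: [-0.1, 0.0, 1.0]
```

```bash
for i in 1 2 3; do python3 nudge.py '[[[0,0,0.001,0,0.85],[0,0,0,0,0.85]]]' | grep -E 'eef|contact'; done
```

```text
eef_pos: [0.6396, -0.2798, 0.001]
contact_force: [-0.4, 0.7, 0.3]
eef_pos: [0.6395, -0.2798, -0.0001]
contact_force: [-0.9, -0.1, 0.6]
eef_pos: [0.6395, -0.2798, -0.001]
contact_force: [-0.3, 0.0, 0.1]
```

```bash
for i in 1 2 3 4 5; do python3 nudge.py '[[[0,0,0.0015,0,0.85],[0,0,0,0,0.85]]]' | grep -E 'eef|contact'|tr '\n' ' '; echo; done
```

```text
eef_pos: [0.6395, -0.2798, -0.0026] contact_force: [0.9, -0.1, 0.2] 
eef_pos: [0.6394, -0.2797, -0.0041] contact_force: [-0.1, 0.1, -0.5] 
eef_pos: [0.6395, -0.2797, -0.0056] contact_force: [-0.3, 0.2, 0.0] 
eef_pos: [0.6395, -0.2798, -0.0071] contact_force: [-0.4, 0.9, -0.3] 
eef_pos: [0.6398, -0.2798, -0.0083] contact_force: [0.3, -0.6, 0.8]
```

```bash
for i in 1 2; do python3 nudge.py '[[[0,0,0.0015,0,0.85],[0,0,0,0,0.85]]]' | grep -E 'eef|contact|wid'|tr '\n' ' '; echo; done
```

```text
eef_pos: [0.6398, -0.2799, -0.0084] contact_force: [-4.2, 1.3, 10.6] gripper_width: 0.85 
eef_pos: [0.6398, -0.2799, -0.0084] contact_force: [-7.9, 2.3, 21.0] gripper_width: 0.848
```

```bash
python3 nudge.py '[[[0,0,-0.009,0,0.85],[0,0,-0.004,0,0.85],[0,0,0,0,0.85],[0,0,0,0,0.85]]]' >/dev/null
python3 -c "
from h import *
d(.6385,-.279,.0015,-.237)"
```

```text
turn 0.001 shift [0.0005, -0.0012, -0.0002] | tcp [0.6395, -0.2798, 0.0013] tooly -0.236 tilt 0.0002 F [0.3, 0.2, 0.4] w 0.847 g 0.0 q7 -0.07 t 9.4
```

Good height; grip and lift.

```bash
python3 nudge.py '[[[0,0,0,0,0.5],[0,0,0,0,0.5],[0,0,0,0,0.5],[0,0,0,0,0.5],[0,0,0,0,0.5],[0,0,-0.01,0,0.5],[0,0,-0.02,0,0.5],[0,0,-0.03,0,0.5],[0,0,-0.02,-0.12,0.5],[0,0,0,-0.12,0.5],[0,0,0,-0.12,0.5],[0,0,0,0,0.5],[0,0,0,0,0.5]]]' 50
python3 -c "
from h import *
d(*F([0,-.110,.080])[0],.119)"
```

```text
t: 10.7
eef_pos: [0.639, -0.2798, 0.0813]
tool_rot: [-0.001, 0.663, 0.748, -0.0]
contact_force: [-0.3, 0.3, -2.5]
gripper_width: 0.732
grasp_force: 55.5
turn 0.002 shift [0.1279, -0.138, 0.0015] | tcp [0.639, -0.2798, 0.0813] tooly 0.121 tilt 0.0011 F [-0.3, 0.3, -2.5] w 0.732 g 55.5 q7 0.25 t 10.7
```

```bash
python3 nudge.py '[[[0.016,-0.0172,0,0,0.5],[0.016,-0.0172,0,0,0.5],[0.016,-0.0172,0,0,0.5],[0.016,-0.0172,0,0,0.5],[0.016,-0.0172,0,0,0.5],[0.016,-0.0172,0,0,0.5],[0.016,-0.0172,0,0,0.5],[0.016,-0.0172,0,0,0.5],[0,0,0,0,0.5],[0,0,0,0,0.5]]]' >/dev/null
python3 - <<'E'
from h import *
T=bot.read_camera("top");S=bot.read_camera("side"); cv2.imwrite("pics/top2.png",T); cv2.imwrite("pics/side2.png",S)
d(*F([0,-.110,.0305])[0],.119)
z=bot.get_obs()["eef_pos"][2]+.0225
for n,im in(("top",T),("side",S)):
    for c,r in tiles(im,n,z=z): print(n,c.round(4),r[0].round(4),np.round(r[1],1),round(float(r[2]),3))
E
```

```text
turn 0.003 shift [0.0014, -0.0013, 0.0514] | tcp [0.4882, -0.1703, 0.0819] tooly 0.122 tilt 0.0013 F [-0.1, -0.1, -2.6] w 0.731 g 55.7 q7 0.12 t 11.8
top [ 0.617  -0.0032] [ 0.617  -0.0031] [66.4 38.5] -0.081
top [ 0.6315 -0.1063] [ 0.6317 -0.1061] [71.1 40.7] -0.012
side [ 0.4893 -0.1798] [ 0.488  -0.1775] [63.  44.1] 0.124
side [ 0.6304 -0.1683] [ 0.6306 -0.1674] [73.2 41.6] -0.012
side [ 0.6161 -0.0648] [ 0.6163 -0.0642] [73.4 41.4] -0.081
```

```bash
python3 nudge.py '[[[0.0014,-0.0013,0.02,0.003,0.5],[0,0,0.02,0,0.5],[0,0,0.015,0,0.5],[0,0,0,0,0.5],[0,0,0,0,0.5]]]' | grep -E "eef|contact"
python3 -c "
from h import *
d(*F([0,-.110,.0085])[0],.119)"
```

```text
eef_pos: [0.4864, -0.1688, 0.0267]
contact_force: [-0.0, -0.1, -1.3]
turn 0.001 shift [-0.0004, 0.0004, 0.0182] | tcp [0.4864, -0.1688, 0.0267] tooly 0.12 tilt 0.0002 F [-0.0, -0.1, -1.3] w 0.726 g 56.1 q7 0.07 t 12.3
```

```bash
python3 nudge.py '[[[0,0,0.006,0,0.5],[0,0,0.005,0,0.5],[0,0,0.004,0,0.5],[0,0,0.003,0,0.5],[0,0,0,0,0.5],[0,0,0,0,0.5]]]' | grep -E "eef|contact"
python3 -c "
from h import *
d(*F([0,-.110,.0085])[0],.119)"
```

```text
eef_pos: [0.4858, -0.1685, 0.0086]
contact_force: [0.1, 0.6, -3.6]
turn 0.002 shift [-0.0007, 0.001, 0.0001] | tcp [0.4858, -0.1685, 0.0086] tooly 0.121 tilt 0.0 F [0.1, 0.6, -3.6] w 0.724 g 56.1 q7 0.05 t 12.9
```

```bash
python3 nudge.py '[[[0,0,0,0,0.9],[0,0,0,0,0.9],[0,0,0,0,0.9],[0,0,-0.01,0,0.9],[0,0,-0.03,0,0.9],[0,0,-0.03,0,0.9],[0,0.03,-0.02,0.12,0.9],[0,0.04,0,0,0.9],[0,0.04,0,0,0.9],[0,0.03,0,0,0.9],[0,0,0,0,0.9]]]' | grep -E "eef|contact"
python3 - <<'E'
from h import *
T=bot.read_camera("top");S=bot.read_camera("side"); cv2.imwrite("pics/top3.png",T); cv2.imwrite("pics/side3.png",S)
for n,im in(("top",T),("side",S)):
    for c,r in tiles(im,n): print(n,c.round(4),r[0].round(4),np.round(r[1],1),round(float(r[2]),3))
d(.6539,-.1138,.05,-.01); print(F([0,-.11,0]))
E
```

```text
eef_pos: [0.6297, -0.1637, 0.0998]
contact_force: [-0.8, 0.0, 0.1]
top [ 0.4851 -0.1688] [ 0.4853 -0.1688] [76.2 43.9] 0.117
top [ 0.6376 -0.0024] [ 0.6375 -0.0022] [71.4 41.4] -0.081
top [ 0.653  -0.1129] [ 0.6534 -0.113 ] [76.3 44.1] -0.002
side [ 0.4861 -0.1662] [ 0.4864 -0.1655] [76.4 45.2] 0.111
side [ 0.6543 -0.1148] [ 0.6542 -0.1132] [78.4 44.6] -0.012
turn 0.011 shift [0.051, 0.0279, 0.0489] | tcp [0.6255, -0.1645, 0.0988] tooly 0.001 tilt 0.0004 F [-1.2, 0.1, -0.9] w 0.902 g 0.0 q7 -0.02 t 14.1
[[ 0.48685913 -0.16912206  0.        ]]
```

```bash
python3 nudge.py '[[[0.0255,0.014,0.0245,0.011,0.85],[0.0255,0.014,0.0245,0,0.85],[0,0,0,0,0.85],[0,0,0,0,0.85]]]' | grep -E "eef|contact"
python3 -c "
from h import *
d(.6538,-.1134,.0015,-.01)"
```

```text
eef_pos: [0.6523, -0.1135, 0.0493]
contact_force: [0.1, -0.4, 0.5]
turn 0.001 shift [0.0002, 0.0016, 0.0478] | tcp [0.6523, -0.1135, 0.0493] tooly -0.009 tilt 0.0023 F [0.1, -0.4, 0.5] w 0.846 g 0.0 q7 -0.13 t 14.5
```

```bash
python3 nudge.py '[[[0,0.0016,0.02,0,0.85],[0,0,0.018,0,0.85],[0,0,0.01,0,0.85],[0,0,0,0,0.85],[0,0,0,0,0.85]]]' | grep -E "eef|contact"
python3 -c "
from h import *
d(.6538,-.1134,.0015,-.01)"
```

```text
eef_pos: [0.6552, -0.1144, 0.0018]
contact_force: [0.2, 0.2, 1.0]
turn -0.001 shift [0.001, -0.0015, 0.0003] | tcp [0.6552, -0.1144, 0.0018] tooly -0.011 tilt 0.0002 F [0.2, 0.2, 1.0] w 0.85 g 0.0 q7 -0.15 t 15.0
```

```bash
python3 nudge.py '[[[0.001,-0.0015,0.0003,0,0.85],[0,0,0,0,0.5],[0,0,0,0,0.5],[0,0,0,0,0.5],[0,0,0,0,0.5],[0,0,0,0,0.5],[0,0,-0.01,0,0.5],[0,0,-0.02,0,0.5],[0,0,-0.03,-0.065,0.5],[0,0,-0.02,-0.065,0.5],[0,0,0,0,0.5],[0,0,0,0,0.5]]]' 50
python3 -c "
from h import *
d(*F([0,0,.080])[0],.119)"
```

```text
t: 16.2
eef_pos: [0.6536, -0.1131, 0.0812]
tool_rot: [0.0, 0.664, 0.748, -0.0]
contact_force: [0.7, -0.5, -4.1]
gripper_width: 0.727
grasp_force: 55.8
turn -0.001 shift [0.0742, -0.1722, 0.0012] | tcp [0.6536, -0.1131, 0.0812] tooly 0.118 tilt 0.0001 F [0.7, -0.5, -4.1] w 0.727 g 55.8 q7 -0.01 t 16.2
```

```bash
python3 nudge.py '[[[0.0093,-0.0215,0,0,0.5],[0.0093,-0.0215,0,0,0.5],[0.0093,-0.0215,0,0,0.5],[0.0093,-0.0215,0,0,0.5],[0.0093,-0.0215,0,0,0.5],[0.0093,-0.0215,0,0,0.5],[0.0093,-0.0215,0,0,0.5],[0.0093,-0.0215,0,0,0.5],[0,0,0.02,0,0.5],[0,0,0.02,0,0.5],[0,0,0.01,0,0.5],[0,0,0,0,0.5],[0,0,0,0,0.5]]]' | grep -E "eef|contact"
python3 -c "
from h import *
d(*F([0,0,.0085])[0],.119)"
```

```text
eef_pos: [0.4741, -0.0596, 0.0311]
contact_force: [-0.6, 0.9, -2.7]
turn 0.001 shift [-0.0003, -0.0003, 0.0226] | tcp [0.4741, -0.0596, 0.0311] tooly 0.12 tilt 0.0009 F [-0.6, 0.9, -2.7] w 0.725 g 55.9 q7 -0.17 t 17.5
```

```bash
python3 nudge.py '[[[0,0,0.008,0,0.5],[0,0,0.006,0,0.5],[0,0,0.005,0,0.5],[0,0,0.0035,0,0.5],[0,0,0,0,0.5],[0,0,0,0,0.5]]]' | grep -E "eef|contact"
python3 -c "
from h import *
d(*F([0,0,.0085])[0],.119)"
```

```text
eef_pos: [0.4743, -0.0597, 0.0087]
contact_force: [-1.1, -0.0, -2.3]
turn 0.001 shift [-0.0002, -0.0005, 0.0002] | tcp [0.4743, -0.0597, 0.0087] tooly 0.12 tilt 0.0001 F [-1.1, -0.0, -2.3] w 0.73 g 55.9 q7 -0.19 t 18.1
```

```bash
python3 nudge.py '[[[0,0,0,0,0.9],[0,0,0,0,0.9],[0,0,0,0,0.9],[0,0,-0.01,0,0.9],[0,0,-0.03,0,0.9],[0,0,-0.03,0,0.9],[0,0.03,-0.02,0.1,0.9],[0,0.04,0,0.1,0.9],[0,0.03,0,0,0.9],[0,0.02,0,0,0.9],[0,0,0,0,0.9]]]' | grep -E "eef|contact"
python3 - <<'E'
from h import *
T=bot.read_camera("top");S=bot.read_camera("side"); cv2.imwrite("pics/top4.png",T); cv2.imwrite("pics/side4.png",S)
for n,im in(("top",T),("side",S)):
    for c,r in tiles(im,n): print(n,c.round(4),r[0].round(4),np.round(r[1],1),round(float(r[2]),3))
d(.6382,-.0023,.05,-.081); print(F([[0,-.11,0],[0,0,0]]))
E
```

```text
eef_pos: [0.5966, -0.0592, 0.0998]
contact_force: [-0.3, -0.5, -0.3]
top [ 0.4725 -0.0538] [ 0.4731 -0.0545] [65.8 44.1] 0.138
top [0.6368 0.0037] [ 0.6375 -0.0022] [71.4 41.4] -0.081
side [ 0.4853 -0.1654] [ 0.4848 -0.1646] [76.8 44.4] 0.133
side [ 0.4742 -0.0575] [ 0.4741 -0.0566] [77.7 44.4] 0.112
side [ 0.6382 -0.0032] [ 0.6389 -0.0022] [78.8 44.4] -0.081
turn 0.001 shift [0.0603, 0.0403, 0.049] | tcp [0.5932, -0.0592, 0.099] tooly -0.08 tilt 0.0008 F [-0.6, 0.3, -1.1] w 0.901 g 0.0 q7 -0.28 t 19.3
[[ 0.48685913 -0.16912206  0.        ]
 [ 0.4738     -0.0599      0.        ]]
```

```bash
python3 nudge.py '[[[0.0201,0.0134,0.0163,0,0.85],[0.0201,0.0134,0.0163,0,0.85],[0.0201,0.0134,0.0163,0,0.85],[0,0,0,0,0.85],[0,0,0,0,0.85]]]' | grep -E "eef|contact"
python3 -c "
from h import *
d(.6384,-.0022,.0015,-.081)"
```

```text
eef_pos: [0.6372, -0.0022, 0.0497]
contact_force: [0.0, -0.8, 0.7]
turn 0.002 shift [0.0001, 0.0013, 0.0482] | tcp [0.6372, -0.0022, 0.0497] tooly -0.079 tilt 0.002 F [0.0, -0.8, 0.7] w 0.852 g 0.0 q7 -0.39 t 19.8
```

```bash
python3 nudge.py '[[[0,0,0.02,0,0.85],[0,0,0.018,0,0.85],[0,0,0.01,0,0.85],[0,0,0,0,0.85],[0,0,0,0,0.85],[0,0,0,0,0.85]]]' | grep -E "eef|contact"
python3 -c "
from h import *
d(.6384,-.0022,.0015,-.081)"
python3 nudge.py '[[[0,0,0,0,0.5],[0,0,0,0,0.5],[0,0,0,0,0.5],[0,0,0,0,0.5],[0,0,0,0,0.5],[0,0,-0.01,0,0.5],[0,0,-0.02,0,0.5],[0,0,-0.03,-0.1,0.5],[0,0,-0.02,-0.1,0.5],[0,0,0,0,0.5],[0,0,0,0,0.5]]]' 50
python3 -c "
from h import *
d(*F([0,.11,.080])[0],.119)"
```

```text
eef_pos: [0.6393, -0.0024, 0.0027]
contact_force: [-0.1, 0.4, -0.8]
turn 0.001 shift [0.0001, -0.0009, 0.0012] | tcp [0.6393, -0.0024, 0.0027] tooly -0.08 tilt 0.0012 F [-0.1, 0.4, -0.8] w 0.849 g 0.0 q7 -0.41 t 20.4
t: 21.5
eef_pos: [0.6384, -0.0027, 0.0818]
tool_rot: [0.0, 0.665, 0.747, -0.0]
contact_force: [0.6, -0.4, -4.0]
gripper_width: 0.727
grasp_force: 56.1
turn -0.002 shift [0.0727, -0.1702, 0.0018] | tcp [0.6384, -0.0027, 0.0818] tooly 0.117 tilt 0.0001 F [0.6, -0.4, -4.0] w 0.727 g 56.1 q7 -0.21 t 21.5
```

```bash
python3 nudge.py '[[[0.0091,-0.0213,0,0,0.5],[0.0091,-0.0213,0,0,0.5],[0.0091,-0.0213,0,0,0.5],[0.0091,-0.0213,0,0,0.5],[0.0091,-0.0213,0,0,0.5],[0.0091,-0.0213,0,0,0.5],[0.0091,-0.0213,0,0,0.5],[0.0091,-0.0213,0,0,0.5],[0,0,0.02,0,0.5],[0,0,0.02,0,0.5],[0,0,0.01,0,0.5],[0,0,0,0,0.5],[0,0,0,0,0.5]]]' | grep -E "eef|contact"
python3 -c "
from h import *
d(*F([0,.11,.009])[0],.119)"
```

```text
eef_pos: [0.4606, 0.0495, 0.0317]
contact_force: [0.9, -0.1, -2.6]
turn 0.0 shift [-0.0002, 0.0001, 0.0227] | tcp [0.4606, 0.0495, 0.0317] tooly 0.119 tilt 0.001 F [0.9, -0.1, -2.6] w 0.725 g 56.1 q7 -0.43 t 22.8
```

Also moving back towards the knob after release (knob now at frame y = -244 mm).

```bash
python3 nudge.py '[[[0,0,0.008,0,0.5],[0,0,0.006,0,0.5],[0,0,0.005,0,0.5],[0,0,0.0035,0,0.5],[0,0,0,0,0.5],[0,0,0,0,0.5]]]' | grep -E "eef|contact"
python3 nudge.py '[[[0,0,0,0,0.9],[0,0,0,0,0.9],[0,0,0,0,0.9],[0,0,-0.01,0,0.9],[0,0,-0.03,0,0.9],[0,0,-0.03,0,0.9],[0,0,-0.03,0,0.9],[0,0,-0.02,0,0.9],[-0.04,-0.005,0,0,0.7],[-0.04,-0.005,0,0,0.7],[-0.04,-0.005,0,0,0.7],[-0.04,-0.005,0,0,0.7],[-0.04,-0.005,0,0,0.7],[-0.04,-0.005,0,0,0.7],[-0.04,-0.005,0,0,0.7],[-0.04,-0.005,0,0,0.7],[0,0,0,0,0.7],[0,0,0,0,0.7]]]' | grep -E "eef|contact"
python3 - <<'E'
from h import *
T=bot.read_camera("top");S=bot.read_camera("side"); cv2.imwrite("pics/top5.png",T); cv2.imwrite("pics/side5.png",S)
for n,im in(("top",T),("side",S)):
    for c,r in tiles(im,n,z=.030): print(n,c.round(4),r[0].round(4),np.round(r[1],1),round(float(r[2]),3))
print(F([[0,-.11,0],[0,0,0],[0,.11,0]]))
a=up(T,200,195,365,265,4.8);b=up(S,190,185,290,305,2.4)
k=np.zeros((600,800,3),np.uint8); k[:a.shape[0],:a.shape[1]]=a[:,:800]; h=600-a.shape[0]; k[a.shape[0]:,:b.shape[1]]=b[:h]
cv2.imwrite("pics/c5.png",k)
d(*F([-.045,-.2435,.006])[0],.119)
E
```

```text
eef_pos: [0.4609, 0.0495, 0.0093]
contact_force: [0.2, -0.0, -2.4]
eef_pos: [0.4591, -0.2737, 0.1299]
contact_force: [-0.0, -0.3, -0.4]
top [0.4598 0.0495] [0.4597 0.0494] [75.2 44. ] 0.118
top [ 0.4731 -0.0593] [ 0.473  -0.0593] [76.8 43.8] 0.132
top [ 0.4835 -0.167 ] [ 0.4837 -0.1666] [76.8 43.7] 0.118
[[ 0.48685913 -0.16912206  0.        ]
 [ 0.4738     -0.0599      0.        ]
 [ 0.46074087  0.04932206  0.        ]]
turn 0.003 shift [-0.0351, -0.0058, 0.1237] | tcp [0.4596, -0.2716, 0.1297] tooly 0.122 tilt 0.0008 F [0.2, -0.3, 0.8] w 0.704 g 0.0 q7 0.39 t 25.3
```

View pics/c5.png

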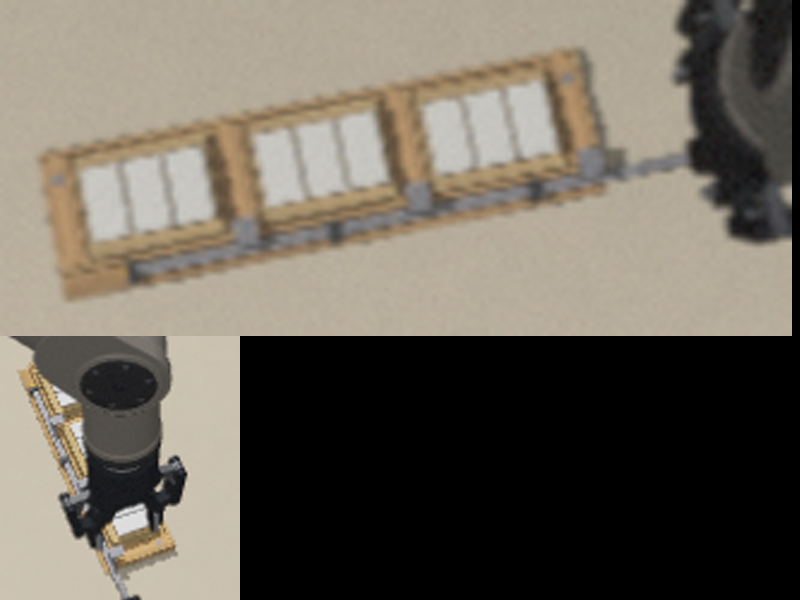

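```bash
python3 nudge.py '[[[-0.0351,-0.0058,0.02,0.003,0.7],[0,0,0.03,0,0.7],[0,0,0.03,0,0.7],[0,0,0.02,0,0.7],[0,0,0,0,0.7],[0,0,0,0,0.7]]]' | grep -E "eef|contact"
python3 -c "
from h import *
d(*F([-.045,-.2435,.006])[0],.119)"
```

```text
eef_pos: [0.4585, -0.3073, 0.0299]
contact_force: [0.9, -0.1, 0.2]
turn 0.0 shift [0.0003, -0.0004, 0.0239] | tcp [0.4585, -0.3073, 0.0299] tooly 0.119 tilt 0.0006 F [0.9, -0.1, 0.2] w 0.701 g 0.0 q7 0.39 t 25.9
```

```bash
python3 nudge.py '[[[0,0,0.012,0,0.7],[0,0,0.011,0,0.7],[0,0,0,0,0.7],[0,0,0,0,0],[0,0,0,0,0],[0,0,0,0,0],[0,0,0,0,0],[0,0,0,0,0],[0,0,0,0,0],[0.006,0,0,0,0],[0.006,0,0,0,0],[0.006,0,0,0,0],[0.006,0,0,0,0],[0.002,0,0,0,0],[0,0,0,0,0],[0,0,0,0,0],[0,0,0,0,0]]]' 60
python3 -c "
from h import *
d(*F([-.045,-.220,.006])[0],.119)"
```

```text
t: 27.6
eef_pos: [0.4566, -0.2847, 0.0071]
tool_rot: [0.002, 0.665, 0.747, 0.0]
contact_force: [6.8, -4.3, -0.0]
gripper_width: 0.269
grasp_force: 61.5
turn -0.002 shift [0.0012, -0.0012, 0.0011] | tcp [0.4566, -0.2847, 0.0071] tooly 0.117 tilt 0.0046 F [6.8, -4.3, -0.0] w 0.269 g 61.5 q7 0.33 t 27.6
```

```bash
python3 nudge.py '[[[0,0,0,0,0.6],[0,0,0,0,0.6],[0,0,0,0,0.6],[0,0,0,0,0.6],[0,0,-0.02,0,0.6],[0,0,-0.04,0,0.6],[0,0,-0.04,0,0.8],[0,0,-0.04,0,0.8],[0,0,-0.04,-0.1,0.8],[0,0,-0.04,-0.1,0.8],[0,0,-0.04,-0.094,0.8],[0,0,0,0,0.8]]]' | grep -E "eef|contact"
python3 - <<'E'
from h import *
T=bot.read_camera("top");S=bot.read_camera("side"); cv2.imwrite("pics/top6.png",T); cv2.imwrite("pics/side6.png",S)
for n,im in(("top",T),("side",S)):
    for c,r in tiles(im,n,z=.030): print(n,c.round(4),r[0].round(4),np.round(r[1],1),round(float(r[2]),3))
d(.485,.346,.27,.411)
E
```

```text
eef_pos: [0.4574, -0.2838, 0.2721]
contact_force: [1.2, -0.2, -0.9]
top [0.4597 0.0499] [0.4597 0.0501] [76.5 44. ] 0.118
top [ 0.4729 -0.06  ] [ 0.4733 -0.06  ] [75.3 44.1] 0.117
top [ 0.4836 -0.1671] [ 0.4838 -0.1669] [76.2 43.7] 0.117
turn -0.001 shift [0.5644, 0.2789, -0.0036] | tcp [0.4548, -0.2829, 0.267] tooly 0.41 tilt 0.0015 F [-0.2, -0.2, -0.7] w 0.803 g 0.0 q7 0.75 t 28.9
```

```bash
python3 nudge.py '[[[0.0353,0.0174,0,0,0.8],[0.0353,0.0174,0,0,0.8],[0.0353,0.0174,0,0,0.8],[0.0353,0.0174,0,0,0.8],[0.0353,0.0174,0,0,0.8],[0.0353,0.0174,0,0,0.8],[0.0353,0.0174,0,0,0.8],[0.0353,0.0174,0,0,0.8],[0.0353,0.0174,0,0,0.8],[0.0353,0.0174,0,0,0.8],[0.0353,0.0174,0,0,0.8],[0.0353,0.0174,0,0,0.8],[0.0353,0.0174,0,0,0.8],[0.0353,0.0174,0,0,0.8],[0.0353,0.0174,0,0,0.8],[0.0353,0.0174,0,0,0.8],[0,0,0,0,0.8],[0,0,0,0,0.8]]]' | grep -E "eef|contact"
python3 - <<'E'
from h import *
S=bot.read_camera("side");T=bot.read_camera("top")
a=up(S,155,70,255,170,4); b=up(T,80,180,180,280,4)
cv2.imwrite("pics/c7.png",np.hstack([a,b])); cv2.imwrite("pics/top7.png",T)
for c,r in tiles(T,"top",z=.030): print(c.round(4),np.round(r[1],1),round(float(r[2]),3))
d(.485,.346,.27,.411)
E
```

```text
eef_pos: [0.4831, 0.3465, 0.2643]
contact_force: [0.3, -0.9, -0.8]
turn -0.001 shift [0.001, 0.0012, -0.005] | tcp [0.4843, 0.3446, 0.265] tooly 0.41 tilt 0.0029 F [0.4, -0.7, 0.3] w 0.803 g 0.0 q7 -0.56 t 30.8
```

View pics/c7.png

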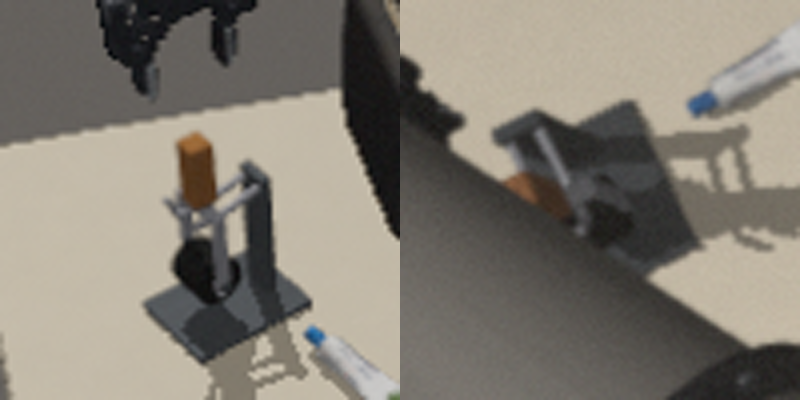

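```bash
python3 nudge.py '[[[0.001,0.0012,0.03,0,0.8],[0,0,0.03,0,0.8],[0,0,0.03,0,0.8],[0,0,0.012,0,0.8],[0,0,0,0,0.8],[0,0,0,0,0.8]]]' | grep -E "eef|contact"
python3 -c "
from h import *
d(.485,.346,.163,.411)"
python3 nudge.py '[[[0,0,0,0,0],[0,0,0,0,0],[0,0,0,0,0],[0,0,0,0,0],[0,0,0,0,0],[0,0,0,0,0],[0,0,0,0,0]]]' 60
python3 -c "
from h import *
d(.485,.346,.163,.411)"
```

```text
eef_pos: [0.4858, 0.3475, 0.1654]
contact_force: [-0.4, -0.0, -0.7]
turn -0.001 shift [-0.0011, -0.0013, 0.0024] | tcp [0.4858, 0.3475, 0.1654] tooly 0.41 tilt 0.0011 F [-0.4, -0.0, -0.7] w 0.802 g 0.0 q7 -0.64 t 31.4
t: 32.1
eef_pos: [0.4855, 0.348, 0.1654]
tool_rot: [0.0, 0.548, 0.837, 0.001]
contact_force: [-0.5, -0.6, 6.0]
gripper_width: 0.298
grasp_force: 58.6
turn -0.0 shift [-0.0017, -0.0013, 0.0024] | tcp [0.4855, 0.348, 0.1654] tooly 0.411 tilt 0.0014 F [-0.5, -0.6, 6.0] w 0.298 g 58.6 q7 -0.64 t 32.1
```

```bash
python3 nudge.py '[[[0,0,0,0,0],[0,0,0,0,0],[0,0,-0.01,0,0],[0,0,-0.01,0,0],[0,0,-0.01,0,0],[0,0,0,0,0],[0,0,0,0,0],[0,0,0,0,0]]]' 100
python3 -c "
from h import *
d(.4855,.348,.1964,.411)"
```

```text
t: 32.9
eef_pos: [0.4849, 0.3473, 0.194]
tool_rot: [-0.0, 0.548, 0.837, -0.0]
contact_force: [0.4, -0.1, -2.7]
gripper_width: 0.294
grasp_force: 98.7
turn -0.0 shift [0.0004, 0.0008, -0.0024] | tcp [0.4849, 0.3473, 0.194] tooly 0.411 tilt 0.0008 F [0.4, -0.1, -2.7] w 0.294 g 98.7 q7 -0.62 t 32.9
```

```bash
python3 nudge.py '[[[0,0,-0.0025,0,0],[0,0,0,0,0],[0,-0.015,0,0,0],[0,-0.02,0,0,0],[0,-0.02,0,0,0],[0,-0.015,0,0,0],[0,0,0,0,0],[0,0,0,0,0]]]'
python3 - <<'E'
from h import *
S=bot.read_camera("side"); cv2.imwrite("pics/c8.png",up(S,145,60,265,180,4))
d(.4855,.348,.1964,.411)
E
```

```text
t: 33.7
eef_pos: [0.4215, 0.3199, 0.1972]
tool_rot: [0.0, 0.548, 0.837, 0.0]
contact_force: [0.8, 0.2, -3.5]
gripper_width: 0.296
grasp_force: 99.0
turn -0.0 shift [0.0002, 0.0696, 0.0009] | tcp [0.4218, 0.32, 0.1972] tooly 0.411 tilt 0.0012 F [-0.4, -0.2, -3.4] w 0.295 g 99.0 q7 -0.63 t 33.8
```

View pics/c8.png

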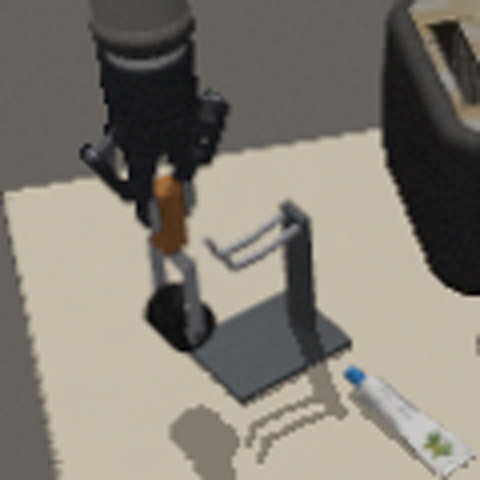

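```bash
python3 nudge.py '[[[0,-0.02,-0.02,0,0],[0,-0.01,-0.02,0,0],[0,0,0,-0.128,0],[0,0,0,-0.128,0],[0,0,0,-0.128,0],[0,0,0,-0.128,0],[0,0,0,-0.128,0],[0,0,0,-0.128,0],[0,0,0,-0.128,0],[0,0,0,-0.128,0],[0,0,0,-0.128,0],[0,0,0,-0.127,0],[0,0,0,0,0],[0,0,0,0,0]]]' | grep -E "eef|contact"
python3 -c "
from h import *
d(*F([0,.1365,.20])[0],.119+np.pi/2)"
```

```text
eef_pos: [0.394, 0.3079, 0.2369]
contact_force: [-0.3, -0.1, -4.0]
turn -0.004 shift [-0.0356, -0.2382, 0.0367] | tcp [0.394, 0.3079, 0.2369] tooly 1.686 tilt 0.0008 F [-0.3, -0.1, -4.0] w 0.291 g 99.8 q7 0.59 t 35.1
```

```bash
python3 nudge.py '[[[-0.0045,-0.0298,0,-0.004,0],[-0.0045,-0.0298,0,0,0],[-0.0045,-0.0298,0,0,0],[-0.0045,-0.0298,0,0,0],[-0.0045,-0.0298,0,0,0],[-0.0045,-0.0298,0,0,0],[-0.0045,-0.0298,0.018,0,0],[-0.0045,-0.0298,0.018,0,0],[0,0,0,0,0],[0,0,0,0,0]]]' | grep -E "eef|contact"
python3 - <<'E'
from h import *
T=bot.read_camera("top"); S=bot.read_camera("side"); cv2.imwrite("pics/top9.png",T)
cv2.imwrite("pics/c9.png",np.hstack([up(T,200,190,330,280,3),up(S,150,130,290,270,2.7)[:270]])) 
d(*F([0,.1365,.165])[0],.119+np.pi/2)
E
```

```text
eef_pos: [0.4585, 0.0751, 0.2007]
contact_force: [-0.0, 0.4, -3.2]
turn 0.004 shift [0.0013, -0.001, 0.0365] | tcp [0.4587, 0.0768, 0.2015] tooly 1.694 tilt 0.0015 F [0.2, 0.2, -4.1] w 0.293 g 100.5 q7 1.11 t 36.2
```

View pics/c9.png

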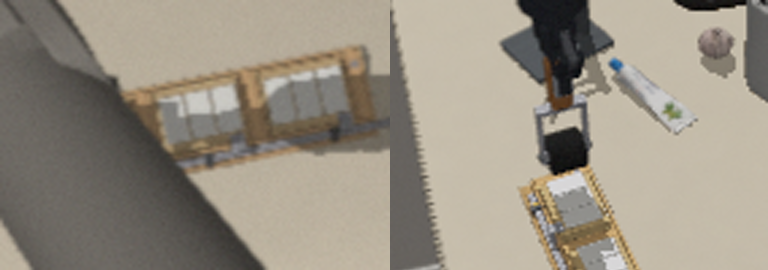

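```bash
python3 nudge.py '[[[0.0013,-0.001,0.015,0.004,0],[0,0,0.012,0,0],[0,0,0.006,0,0],[0,0,0,0,0],[0,0,0,0,0]]]' | grep -E "eef|contact"
for i in 1 2 3; do python3 nudge.py '[[[0,0,0.002,0,0],[0,0,0,0,0],[0,0,0,0,0]]]' | grep -E "eef|contact"|tr '\n' ' '; echo; done
```

```text
eef_pos: [0.4571, 0.0747, 0.1678]
contact_force: [0.9, 0.6, -4.2]
eef_pos: [0.4573, 0.0744, 0.1661] contact_force: [-0.7, -0.7, -3.1] 
eef_pos: [0.4575, 0.0745, 0.1642] contact_force: [-0.5, 0.3, 1.1] 
eef_pos: [0.4574, 0.0746, 0.162] contact_force: [0.2, 1.0, 1.5]
```

```bash
for i in 1 2 3; do python3 nudge.py '[[[0,0,0.0015,0,0],[0,0,0,0,0],[0,0,0,0,0]]]' | grep -E "eef|contact"|tr '\n' ' '; echo; done
python3 -c "
from h import *
d(*F([0,.1365,.161])[0],.119+np.pi/2)"
```

```text
eef_pos: [0.4578, 0.0753, 0.1614] contact_force: [-2.4, 0.8, 11.3] 
eef_pos: [0.4583, 0.0757, 0.1612] contact_force: [-5.8, 0.3, 25.2] 
eef_pos: [0.4599, 0.0762, 0.1609] contact_force: [-5.5, -1.0, 32.7] 
turn 0.0 shift [0.0023, -0.0003, -0.0001] | tcp [0.4599, 0.0762, 0.1609] tooly 1.69 tilt 0.0055 F [-5.5, -1.0, 32.7] w 0.292 g 105.4 q7 1.04 t 38.5
```

```bash
python3 nudge.py '[[[0,0,-0.0018,0,0],[0,0.006,0,0,0],[0,0.005,0,0,0],[0,0,0,0,0],[0,-0.008,0,0,0],[0,-0.008,0,0,0],[0,-0.008,0,0,0],[0,-0.008,0,0,0],[0,-0.008,0,0,0],[0,0,0,0,0]]]' | grep -E "eef|contact"
python3 -c "
from h import *
d(*F([0,.1075,.161])[0],.119+np.pi/2)"
```

```text
eef_pos: [0.4629, 0.0461, 0.1612]
contact_force: [-2.2, 0.0, 17.0]
turn -0.001 shift [0.0018, 0.0009, 0.0002] | tcp [0.4629, 0.0461, 0.1612] tooly 1.689 tilt 0.0046 F [-2.2, 0.0, 17.0] w 0.291 g 103.2 q7 1.11 t 39.5
```

```bash
python3 nudge.py '[[[0,-0.01,0,0,0],[0,-0.01,0,0,0],[0,-0.01,0,0,0],[0,-0.01,0,0,0],[0,-0.01,0,0,0],[0,-0.01,0,0,0],[0,-0.01,0,0,0],[0,-0.01,0,0,0],[0,-0.01,0,0,0],[0,-0.01,0,0,0],[0,-0.01,0,0,0],[0,0,0,0,0]]]' | grep -E "eef|contact"
python3 -c "
from h import *
d(*F([0,-.0025,.161])[0],.119+np.pi/2)"
```

```text
eef_pos: [0.4752, -0.065, 0.1612]
contact_force: [-3.4, -0.0, 21.2]
turn -0.002 shift [0.0007, 0.0028, 0.0002] | tcp [0.4752, -0.065, 0.1612] tooly 1.688 tilt 0.0025 F [-3.4, -0.0, 21.2] w 0.295 g 103.8 q7 1.34 t 40.8
```

```bash
python3 nudge.py '[[[0,-0.01,0,0,0],[0,-0.01,0,0,0],[0,-0.01,0,0,0],[0,-0.01,0,0,0],[0,-0.01,0,0,0],[0,-0.01,0,0,0],[0,-0.01,0,0,0],[0,-0.01,0,0,0],[0,-0.01,0,0,0],[0,-0.01,0,0,0],[0,-0.01,0,0,0],[0,-0.01,0,0,0],[0,-0.01,0,0,0],[0,-0.01,0,0,0],[0,0,0,0,0]]]' | grep -E "eef|contact"
python3 -c "
from h import *
d(*F([0,-.1455,.161])[0],.119+np.pi/2)"
```

```text
eef_pos: [0.4918, -0.2063, 0.161]
contact_force: [-1.7, -3.2, 15.6]
turn -0.002 shift [0.0005, 0.002, -0.0] | tcp [0.4918, -0.2063, 0.161] tooly 1.688 tilt 0.0049 F [-1.7, -3.2, 15.6] w 0.292 g 103.0 q7 1.6 t 42.2
```

```bash
python3 nudge.py '[[[0,0.012,0,0,0],[0,0.012,0,0,0],[0,0.012,0,0,0],[0,0.012,0,0,0],[0,0.012,0,0,0],[0,0.012,0,0,0],[0,0.012,0,0,0],[0,0.012,0,0,0],[0,0.012,0,0,0],[0,0.012,0,0,0],[0,0.012,0,0,0],[0,0.012,0,0,0],[0,0,0,0,0]]]' | grep -E "eef|contact"
python3 -c "
from h import *
d(*F([0,0,.161])[0],.119+np.pi/2)"
python3 nudge.py '[[[0,0.012,0,0,0],[0,0.012,0,0,0],[0,0.012,0,0,0],[0,0.012,0,0,0],[0,0.012,0,0,0],[0,0.012,0,0,0],[0,0.012,0,0,0],[0,0.012,0,0,0],[0,0.012,0,0,0],[0,0.012,0,0,0],[0,0.012,0,0,0],[0,0.012,0,0,0],[0,0,0,0,0]]]' | grep -E "eef|contact"
python3 -c "
from h import *
d(*F([0,.145,.161])[0],.119+np.pi/2)"
```

```text
eef_pos: [0.474, -0.0583, 0.1611]
contact_force: [-5.0, -0.1, 25.3]
turn 0.002 shift [0.0004, -0.0016, 0.0001] | tcp [0.474, -0.0583, 0.1611] tooly 1.692 tilt 0.0019 F [-5.0, -0.1, 25.3] w 0.29 g 104.0 q7 1.33 t 43.5
eef_pos: [0.457, 0.0863, 0.1611]
contact_force: [-4.2, 0.4, 21.9]
turn 0.003 shift [0.0007, -0.0022, 0.0001] | tcp [0.457, 0.0863, 0.1611] tooly 1.692 tilt 0.0031 F [-4.2, 0.4, 21.9] w 0.292 g 103.5 q7 1.02 t 44.9
```

Lift, go back toward the stand, turn, and check the slats by picture.

```bash
python3 nudge.py '[[[0,0,-0.02,0,0],[0,0,-0.03,0,0],[0,0,-0.03,0,0],[0.0045,0.027,0,0,0],[0.0045,0.027,0,0,0],[0.0045,0.027,0,0,0],[0.0045,0.027,0,0,0],[0.0045,0.027,0,0,0],[0.0045,0.027,0,0,0],[0.0045,0.027,0,0,0],[0.0045,0.027,0,0,0],[0,0,0,0,0],[0,0,0,0,0]]]' | grep -E "eef|contact"
python3 nudge.py '[[[0,0,0,0.128,0],[0,0,0,0.128,0],[0,0,0,0.128,0],[0,0,0,0.128,0],[0,0,0,0.128,0],[0,0,0,0.128,0],[0,0,0,0.128,0],[0,0,0,0.128,0],[0,0,0,0.128,0],[0,0,0,0.127,0],[0,0,0,0,0],[0,0,0,0,0]]]' | grep -E "eef|contact"
python3 - <<'E'
from h import *
T=bot.read_camera("top"); S=bot.read_camera("side"); cv2.imwrite("pics/side10.png",S); cv2.imwrite("pics/top10.png",T)
cv2.imwrite("pics/c10.png",np.hstack([up(S,190,180,290,310,4.5),up(S,140,60,220,190,4.5)]))
for n,im in(("top",T),("side",S)):
    for c,r in tiles(im,n,z=.026): print(n,c.round(4),r[0].round(4),np.round(r[1],1),round(float(r[2]),3))
ex=np.array([np.cos(.411),np.sin(.411)]); p=np.array([.4855,.348])-.09*ex; d(p[0],p[1],.1964,.411)
E
```

```text
eef_pos: [0.3937, 0.2933, 0.2382]
contact_force: [0.5, -0.4, -3.8]
eef_pos: [0.3948, 0.2924, 0.2387]
contact_force: [0.0, 0.1, -3.1]
top [0.4623 0.0441] [0.4598 0.0502] [76.4 44.7] 0.123
top [ 0.4732 -0.0625] [ 0.4731 -0.0627] [75.2 44.4] 0.132
top [ 0.4837 -0.1664] [ 0.4838 -0.1664] [75.4 43.8] 0.127
side [ 0.4736 -0.0643] [ 0.4716 -0.0636] [76.5 50.2] 0.098
side [0.4628 0.0432] [0.46   0.0525] [84.9 44.2] 0.113
turn 0.002 shift [0.0143, 0.0152, 0.0425] | tcp [0.3947, 0.2929, 0.2389] tooly 0.413 tilt 0.0007 F [0.7, 0.3, -4.4] w 0.29 g 100.7 q7 -0.55 t 47.5
```

View pics/c10.png

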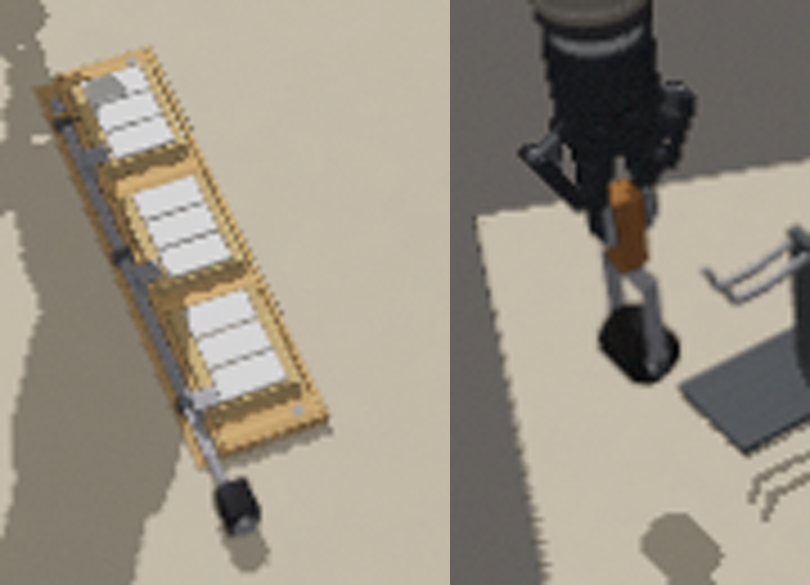

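```bash
python3 nudge.py '[[[0.0143,0.0052,0.02,0.002,0],[0,0,0.0225,0,0],[0,0,0,0,0],[0,0,0,0,0]]]' | grep -E "eef|contact"
python3 - <<'E'
from h import *
d(.4855,.348,.1962,.411)
E
```

```text
eef_pos: [0.3937, 0.3083, 0.1967]
contact_force: [0.2, 1.0, -2.8]
turn -0.001 shift [-0.0003, 0.1001, 0.0004] | tcp [0.3937, 0.3083, 0.1967] tooly 0.41 tilt 0.0012 F [0.2, 1.0, -2.8] w 0.287 g 100.7 q7 -0.64 t 47.9
```

```bash
python3 nudge.py '[[[0,0.015,0,0,0],[0,0.02,0,0,0],[0,0.015,0,0,0],[0,0,0,0,0],[0,0,0,0,0]]]' | grep -E "eef|contact"
python3 -c "
from h import *
d(.4855,.348,.1962,.411)"
```

```text
eef_pos: [0.4397, 0.3285, 0.1975]
contact_force: [-0.3, -0.5, -3.9]
turn -0.002 shift [-0.0004, 0.0498, 0.0013] | tcp [0.4397, 0.3285, 0.1975] tooly 0.409 tilt 0.0006 F [-0.3, -0.5, -3.9] w 0.293 g 100.8 q7 -0.64 t 48.4
```

```bash
python3 nudge.py '[[[0,0.015,0.0013,0,0],[0,0.015,0,0,0],[0,0.01,0,0,0],[0,0.0095,0,0,0],[0,0,0,0,0],[0,0,0,0,0]]]' | grep -E "eef|contact"
python3 -c "
from h import *
d(.4855,.348,.1654,.411)"
```

```text
eef_pos: [0.4845, 0.3481, 0.1953]
contact_force: [0.1, 0.0, -3.6]
turn -0.002 shift [-0.0005, 0.0009, 0.0299] | tcp [0.4845, 0.3481, 0.1953] tooly 0.409 tilt 0.0008 F [0.1, 0.0, -3.6] w 0.295 g 100.6 q7 -0.63 t 49.0
```

```bash
python3 nudge.py '[[[0,0.0009,0.01,0.002,0],[0,0,0.01,0,0],[0,0,0.008,0,0],[0,0,0.001,0,0],[0,0,0.001,0,0],[0,0,0,0,0],[0,0,0,0,0]]]' | grep -E "eef|contact"
python3 - <<'E'
from h import *
d(.4855,.348,.1654,.411)
S=bot.read_camera("side"); cv2.imwrite("pics/c11.png",up(S,145,60,265,180,4))
E
```

```text
eef_pos: [0.4853, 0.3481, 0.1655]
contact_force: [-3.7, -3.1, 4.7]
turn -0.004 shift [-0.0002, 0.0001, 0.0001] | tcp [0.4853, 0.3481, 0.1655] tooly 0.407 tilt 0.0015 F [-3.7, -3.1, 4.7] w 0.294 g 101.9 q7 -0.65 t 49.6
```

View pics/c11.png

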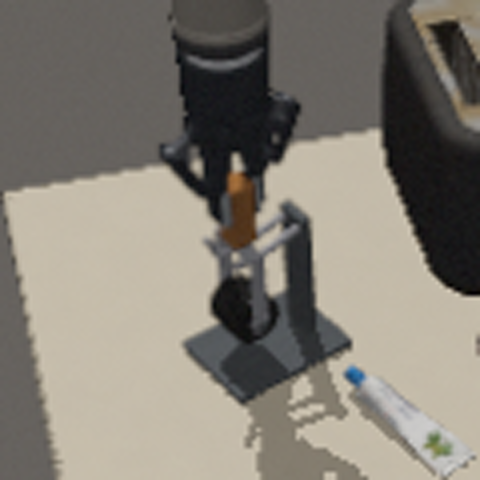

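```bash
python3 nudge.py '[[[0,0,-0.0005,0,0.5],[0,0,0,0,0.8],[0,0,0,0,0.8],[0,0,0,0,0.8],[0,0,0,0,0.8],[0,0,-0.01,0,0.8],[0,0,-0.03,0,0.8],[0,0,-0.03,0,0.8],[0,0,-0.03,0,0.8],[0,0,0,0,0.8],[0,0,0,0,0.8]]]' 40 | grep -E "eef|contact"
python3 - <<'E'
from h import *
S=bot.read_camera("side"); cv2.imwrite("pics/c12.png",up(S,145,60,265,180,4))
x,y,_=F([-.045,-.220,0])[0]; d(x,y,.265,.411)
E
```

```text
eef_pos: [0.4861, 0.3489, 0.2671]
contact_force: [0.3, -0.1, 0.3]
turn -0.004 shift [-0.5672, -0.2805, 0.0011] | tcp [0.4858, 0.3483, 0.2659] tooly 0.407 tilt 0.0004 F [0.4, -0.1, -0.5] w 0.796 g 0.0 q7 -0.58 t 50.9
```

View pics/c12.png

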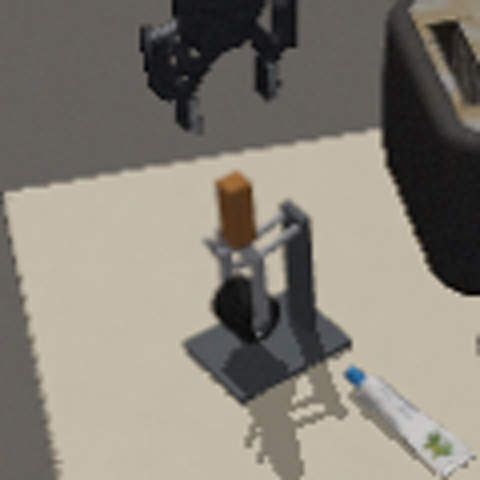

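The roller hangs upright on the hook, clear of the gripper. Back to the knob.

```bash
python3 nudge.py '[[[-0.0355,-0.0175,0,0,0.8],[-0.0355,-0.0175,0,0,0.8],[-0.0355,-0.0175,0,0,0.8],[-0.0355,-0.0175,0,0,0.8],[-0.0355,-0.0175,0,0,0.8],[-0.0355,-0.0175,0,0,0.8],[-0.0355,-0.0175,0,0,0.8],[-0.0355,-0.0175,0,0,0.8],[-0.0355,-0.0175,0,0,0.8],[-0.0355,-0.0175,0,0,0.8],[-0.0355,-0.0175,0,0,0.8],[-0.0355,-0.0175,0,0,0.8],[-0.0355,-0.0175,0,0,0.8],[-0.0355,-0.0175,0,0,0.8],[-0.0355,-0.0175,0,0,0.8],[-0.0355,-0.0175,0,0,0.8],[0,0,0,0.144,0.7],[0,0,0,0.144,0.7],[0,0,0,0,0.7]]]' | grep -E "eef|contact"
python3 - <<'E'
from h import *
T=bot.read_camera("top"); cv2.imwrite("pics/top13.png",T)
for c,r in tiles(T,"top",z=.026): print(c.round(4),np.round(r[1],1),round(float(r[2]),3))
x,y,_=F([-.045,-.220,0])[0]; d(x,y,.04,.119)
E
```

```text
eef_pos: [0.4528, -0.2838, 0.2647]
contact_force: [-0.3, -0.2, 0.1]
[0.4598 0.0495] [76.  44.1] 0.117
[ 0.4732 -0.0622] [75.8 44.4] 0.132
[ 0.4836 -0.1665] [76.2 43.8] 0.12
turn 0.003 shift [-0.0007, 0.0026, 0.2249] | tcp [0.453, -0.2835, 0.2649] tooly 0.122 tilt 0.002 F [-0.0, -0.3, 0.2] w 0.7 g 0.0 q7 0.47 t 52.8
```

```bash
python3 nudge.py '[[[0,0.0015,0.045,0.003,0.7],[0,0,0.045,0,0.7],[0,0,0.045,0,0.7],[0,0,0.045,0,0.7],[0,0,0.025,0,0.7],[0,0,0.015,0,0.7],[0,0,0,0,0.7],[0,0,0,0,0.7]]]' | grep -E "eef|contact"
python3 -c "
from h import *
d(*F([-.045,-.220,.0065])[0],.119)"
```

```text
eef_pos: [0.4558, -0.2838, 0.0467]
contact_force: [0.1, 0.8, 1.1]
turn -0.001 shift [0.0002, -0.0006, 0.0402] | tcp [0.4558, -0.2838, 0.0467] tooly 0.118 tilt 0.0011 F [0.1, 0.8, 1.1] w 0.701 g 0.0 q7 0.31 t 53.6
```

```bash
python3 nudge.py '[[[0,0,0.02,0,0.7],[0,0,0.012,0,0.7],[0,0,0.007,0,0.7],[0,0,0,0,0.7],[0,0,0,0,0],[0,0,0,0,0],[0,0,0,0,0],[0,0,0,0,0],[0,0,0,0,0],[0,0,0,0,0],[-0.006,0,0,0,0],[-0.006,0,0,0,0],[-0.006,0,0,0,0],[-0.006,0,0,0,0],[-0.002,0,0,0,0],[0,0,0,0,0],[0,0,0,0,0],[0,0,0,0,0]]]' 60
python3 -c "
from h import *
d(*F([-.045,-.244,.006])[0],.119)"
```

```text
t: 55.4
eef_pos: [0.4594, -0.3077, 0.0077]
tool_rot: [0.0, 0.664, 0.747, 0.001]
contact_force: [2.6, 6.0, 8.3]
gripper_width: 0.261
grasp_force: 62.5
turn -0.001 shift [0.0003, -0.0013, 0.0017] | tcp [0.4594, -0.3077, 0.0077] tooly 0.118 tilt 0.0022 F [2.6, 6.0, 8.3] w 0.261 g 62.5 q7 0.32 t 55.4
```

```bash
python3 nudge.py '[[[-0.0015,0,0,0,0],[0,0,0,0,0],[0,0,0,0,0]]]' | grep -E "eef|contact"
python3 nudge.py '[[[0,0,0,0,0.6],[0,0,0,0,0.6],[0,0,0,0,0.6],[0,0,0,0,0.6],[0,0,-0.02,0,0.6],[0,0,-0.04,0,0.6],[0,0,-0.04,0,0.8],[0,0,-0.04,0,0.8],[-0.04,0,0,0,0.8],[-0.04,0,0,0,0.8],[-0.04,0,0,0,0.8],[-0.04,0,0,0,0.8],[0,0,0,0,0.8],[0,0,0,0,0.8]]]' | grep -E "eef|contact"
python3 - <<'E'
from h import *
T=bot.read_camera("top"); S=bot.read_camera("side")
a=up(T,200,195,365,265,4.8);b=up(S,190,60,290,310,1.05); k=np.zeros((600,800,3),np.uint8); k[:a.shape[0],:792]=a; c=up(S,185,175,290,305,2); k[336:596,:210]=c; e=up(S,145,60,265,180,2.1);k[336:588,300:552]=e
cv2.imwrite("pics/c14.png",k)
E
```

```text
eef_pos: [0.4595, -0.3078, 0.0077]
contact_force: [0.8, 9.6, 11.5]
eef_pos: [0.4759, -0.4706, 0.1461]
contact_force: [0.3, 1.7, -0.3]
```

View pics/c14.png

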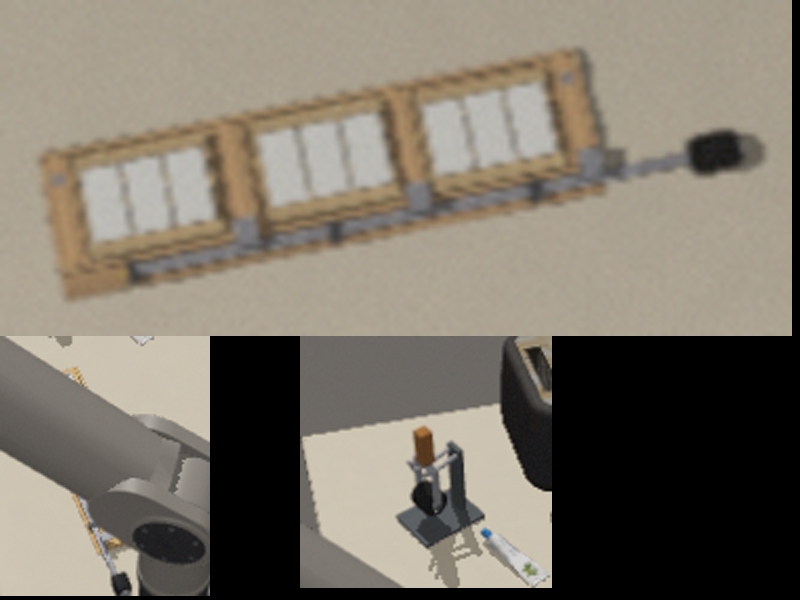

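The picture shows the knob fully out at (715,152), the claws over the cross-bars, and all three sheets in their bays. The roller is on its hook. I'm handing it in.

```bash
python3 -c "
from station import bot
print(bot.hand_in())"
```

```text
the job is handed in; nothing more can be done
None
```

The job is handed in at about 57 s on the clock: all three sheets were laid and locked, rolled until every slat looked flush, the roller is back on its hook and the knob is fully out; no judging result came back.

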